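Wedge the wobbling roulette wheel level, from behind the tin

ROBOT

A 6-joint arm with a two-finger parallel gripper is mounted at the origin on the work surface. World frame = base frame: x ahead of the robot, y to its left, z up, the work surface at z = 0. Lengths are in m, angles in degrees, forces in N, time in s.
With the tool pointing down it reaches from about 0.275 to 0.75 m from the base axis. Payload 10.2 kg.
Tool frame: the origin (TCP) lies between the finger pads; the fingertips stand 19 mm ahead of it and the grasp point (between the pads) is the TCP; z points along the fingers, y is the line along which they close (so a half turn about z gives the same grasp; the last joint's range is limited). The gripper opens to 88 mm and grips with 3 to 60 N. Pads are 18 mm wide; open, the fingers measure 123 mm over their backs; the gripper's body (75 mm by 187 mm) begins 45 mm behind the grasp point.
Start: joints at [-77.831, 17.928, 85.812, -0, 76.261, -12.8], TCP at [0.222, -0.476, 0.223] pointing down, gripper open.
Joint ranges: [-168.41, 168.41], [-55.51, 124.54], [10.69, 146.95], [-70.63, 250.63], [1, 178], [-165.06, 165.06]. Speed limits (degrees/s): [136.94, 136.94, 172.46, 180, 180, 180].

INTERFACE

Orientations are given as a 3x3 rotation matrix whose columns are the frame's x, y, z axes.
In Python, from station import manip gives the robot as it stands.
- The arm moves only by the shell command python3 -m pendant 'ROWS'. ROWS is JSON, a list of rows, each an object with "claw": the finger opening in m, from 0 to 0.0881; "travel": the shift along the tool's x, y, z in m, a list of three; "delta_rot": the turn, a rotation vector about the tool's x, y, z in units of 6 degrees (1.0 is 6 degrees), a list of three. A call has 1 to 8 rows; each row is the pose to reach, as a shift and turn from the pose commanded when the call began, along the tool's axes at that moment; what a row does not reach only later rows make up. A row lasts 1/12 s, in which the tool goes at most 41.7 mm and 7.16 degrees, less where a joint would pass 70% of its speed; a pose out of reach is approached as far as the arm can. A call with a gripper value outside its range is refused whole. The fingers move at their own pace and stop on an object; the grip force is fixed at half the most. Time passes only in rows, so rows that repeat a pose let the fingers close. It gives the time, the measured TCP pose, the force, the opening and the grip force at its end, in the units of the state.
- manip.read_state(): the state, without advancing time (a new reading comes with each control period).
- manip.camera(name): name is "scene" or "side" or "wrist"; returns a dict with "frame" (420x560x3 uint8, red, green, blue), "mtx" (3x3 intrinsics, pixels), "k1" (the pictures are not rectified: a ray, as slopes to the right and down, at radius r is drawn at 1 + k1 r^2 times it, then the intrinsics apply), "T" (4x4, takes a point from camera to world coordinates); the wrist camera has in their place "hand_eye" (4x4, takes a point from camera to tool coordinates, whose origin is the TCP and whose axes are the flange's). Camera axes: x right, y up, looking along -z (the intrinsics and any distortion apply to the point x, -y, -z); pixel columns grow to the right and rows downward; lengths in m; the calibration is good to about 2 mm. A picture is of the moment at which its call begins: read the wrist's pose just before it. There is no depth.
- manip.finish_job(): hands the job in; it is judged then, once.
The state is a dict: "time": time; "joint_pos": joint angles; "joint_vel": joint speeds; "joint_efforts": joint torques, N m; "tcp_pos": TCP position; "tool_rot": TCP orientation; "ft_force": force on the tool from outside, world axes, zero at the start; "ft_torque": the same for the moment, N m; "opening": finger opening in m; "gripper_force": force on a finger pad.
Only numpy, scipy, OpenCV 4.12 (cv2) and the standard library are available. Lean on these libraries where they do the work, as an engineer would, in place of code of your own. Each camera call takes 0.05 s, during which the arm holds its last target. There are 200 camera calls.

TASK

The roulette wheel's board rocks because its front edge hangs low: it wants the orange wedge, which lies in the little rack behind the red tin, under the clear shelf. Stand the tin aside upright on the green table, well clear of the rack, fetch the wedge and push it thin end first under the board's front edge until the board is level and the wedge is jammed tight, and let go of it. Only then put the tin back upright on its black spot in the rack; never tip the tin, and leave the chip stacks and the card box in the rack where they are.

Things in the scene. Friction and masses are not known exactly. Their poses are not given: they have to be found in the camera images.
- tin_center (a point): Centre (half-way up) of the red tin with a brass band and a steel lid: upright cylinder, diameter 54, height 90, about 0.3 kg. z axis up along the tin. It stands on the black spot of the rack, in front of the wedge, so the wedge cannot be grasped until it is gone. The table in front of the rack and the wheel board and between them (towards the robot) is empty, with room to stand it aside.
- tin_place (a point): Centre of the black spot (60 across) on the rack's floor where the tin belongs, on the floor's upper face, 10 above the table. x: from the rack's open front into the rack; y: left of that; z up. A tool leaning back to the open front 25 to 45 deg, fingers pointing down and inwards and closing along y, reaches the wedge's grip under the shelf; a vertical one hits the shelf.
- rack: Fixed rack; origin at table level 56 behind the spot, where the wedge lies; axes as tin_place. In x: floor board (10 thick, 260 wide) from -98 to 127; clear shelf (262 wide, underside 160, top 166 above the table) from -4 to 127, so it hangs over the wedge, not over the tin; four posts 10 x 10 at y = +-125, x = 37 and 122, carry the shelf. All sides open.
- wedge_grip (a point): Centre of the grip block of the orange wedge. Block 28 long (x), 34 wide (y), 46 high; this point is 23 above the wedge's flat underside. From the block's front face (14 from here along the wedge's +x) the ramp goes on 90, 34 wide, falling evenly from 20 to 4 thick at the thin end, 104 from here. In the rack it lies flat on the floor, thin end inwards, up to 10 sideways and 0.12 rad askew.
- stand_edge (a point): Middle of the wheel board's front lower edge as it will be when level. x: horizontal, square to the edge, in under the board (the direction to push); y along the edge; z up. Wooden board 330 x 330, 18 thick; the edge runs 165 to each side. When level its underside is 12 to 15 above the table (it varies); sagging, the edge is 5 lower. The space below is empty for 165 in from the edge.
- stand_base: The fixed pair of middle feet on which the board rocks, 185 behind the front edge, with the board and the black roulette wheel on it (296 across, brass turret up to about 115 above the table, rim begins 22 behind the edge). Origin below the middle of the front edge, about at table level; axes as stand_edge. Does not shift.
- board_front (a point): Middle of the board's front upper edge; rocks with the board. Its z axis, square to the board, leans 0.027 rad from vertical when the front sags (start), 0 when level, where a rear foot meets the table and stops it. Raising the edge takes 1 to 3 N upwards, by the wedge a push of about 4 to 12 N. Once level the push rises steeply: at about 15 to 22 N the wedge is jammed, and it stays so when let go.
- wedge: The loose orange plastic wedge, 0.09 kg. Let it lie lightly on the table as it is pushed: bearing down on it makes it bind before the board is level; origin on its underside below the middle of the grip block; axes as for wedge_grip.
- chips_blue: Stack of blue chips, diameter 40, height 30, in the rack beside the wedge; bystander, origin at its underside.
- chips_green: Stack of green chips, diameter 40, height 30, in the rack on the other side of the wedge; bystander, origin at its underside.
- card_box: Blue card box, 64 x 90 x 18, on the clear shelf; bystander, origin at its underside.
Things that resemble listed ones, but are neither listed nor needed, are in the scene too. Of the things like the wedge, leave any that is turquoise; of the rest the larger one is meant.

How it is judged:
By the outcome, as a careful person would: the job done as asked, in the order asked, and still so for the second after the job is handed in, with the robot touching nothing.
It also fails if it takes over 72 s, if anything falls off the work surface, if the arm or the gripper's body presses on something with over 40 N, if the wrist force passes 120 N, or if a joint passes its speed limit or range.

## Working session

There is one attempt and no reset: what is moved stays moved. The work goes in short steps, Python scripts to look and compute and a shell command to move; the robot and the scene stay as the last step left them, time stands still between calls to the robot, and variables do not carry over. Pictures are saved under pics/ and viewed, at most 10 in all, crops included, and the job is handed in when it is done.

```bash
ls; mkdir -p pics
cat > h.py <<'E'
import numpy as np, cv2
from station import manip
def cam(n):
    s=manip.read_state(); c=manip.camera(n)
    if n=='wrist':
        T=np.eye(4);T[:3,:3]=np.array(s['tool_rot']);T[:3,3]=s['tcp_pos'];c['T']=T@np.array(c['hand_eye'])
    c['T']=np.array(c['T']);c['mtx']=np.array(c['mtx']);return c
def save(c,f): cv2.imwrite('pics/'+f,c['frame'][:,:,::-1])
def ray(c,uv):
    K=c['mtx'];d=np.array([(uv[0]-K[0,2])/K[0,0],(uv[1]-K[1,2])/K[1,1]]);p=d.copy()
    for _ in range(30): p=d/(1+c['k1']*(p@p))
    return c['T'][:3,3],c['T'][:3,:3]@np.array([p[0],-p[1],-1])
def onz(c,uv,z):
    o,d=ray(c,uv);return o+d*(z-o[2])/d[2]
def two(c1,u1,c2,u2):
    o1,d1=ray(c1,u1);o2,d2=ray(c2,u2)
    t=np.linalg.lstsq(np.c_[d1,-d2],o2-o1,rcond=None)[0]
    a,b=o1+d1*t[0],o2+d2*t[1];return (a+b)/2,np.linalg.norm(a-b)
def proj(c,P):
    p=np.linalg.inv(c['T'])@np.r_[P,1];q=np.array([p[0],-p[1]])/-p[2];q=q*(1+c['k1']*(q@q))
    return c['mtx'][:2,:2]@q+c['mtx'][:2,2]
E
python3 - <<'E'
from h import *
for n in['scene','side']:
    c=cam(n);save(c,n+'.png');print(n,c['T'][:3,3],-c['T'][:3,2],c['k1'])
c1=cv2.imread('pics/scene.png');c2=cv2.imread('pics/side.png')
s=manip.read_state();print(s['tool_rot'],s['tcp_pos'],s['ft_force'])
E
```

```text
pics
scene [ 0.51799652 -0.61071784  1.24640958] [ 0.02782004  0.44195601 -0.89660522] -0.12129524332065167
side [ 0.26183268 -0.92287402  0.74728054] [ 0.25590935  0.76553162 -0.59031495] -0.07152571936429164
[[ 9.06536583e-01  4.22127175e-01 -2.69230268e-04]
 [ 4.22127194e-01 -9.06535898e-01  1.13903669e-03]
 [ 2.36751437e-04 -1.14622784e-03 -9.99999315e-01]] [ 0.22156188 -0.47570521  0.22281348] [-0.11029029  0.75952541 -0.01369631]
```

View pics/scene.png

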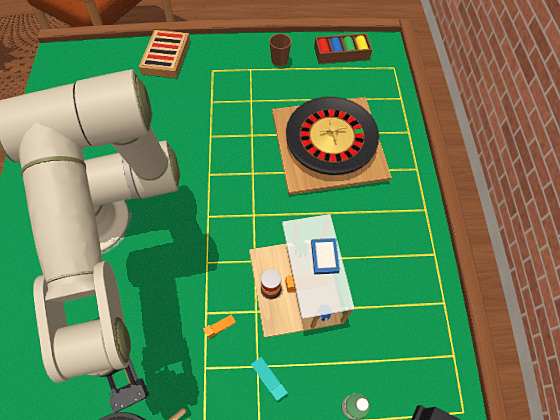

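View pics/side.png

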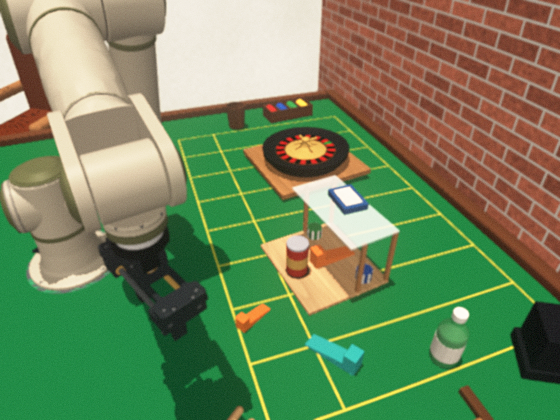

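The scene shows the tin at about (271,283), the orange wedge grip at about (291,284), and the decoys at (219,326) and (268,378). The board's corners are at about (273,108), (367,97), (390,182) and (288,195). Next I'll enlarge these areas.

Run:
```python
import cv2,numpy as np
a=cv2.imread('pics/scene.png');b=cv2.imread('pics/side.png')
def t(i,x,y,w=140,h=105):
    r=cv2.resize(i[y:y+h,x:x+w],(400,300),interpolation=cv2.INTER_CUBIC)
    for k in range(0,w,20):
        cv2.putText(r,str(x+k),(int(k*400/w),8),0,.3,(255,255,255),1);cv2.line(r,(int(k*400/w),10),(int(k*400/w),14),(255,255,255),1)
    for k in range(0,h,20):
        cv2.putText(r,str(y+k),(0,int(k*300/h)+4),0,.3,(255,255,255),1)
    return r
cv2.imwrite('pics/comp.png',np.vstack([np.hstack([t(a,262,94),t(b,240,110)]),np.hstack([t(a,240,220,160,120),t(b,255,200)])]))
```

```text
(no output)
```

View pics/comp.png

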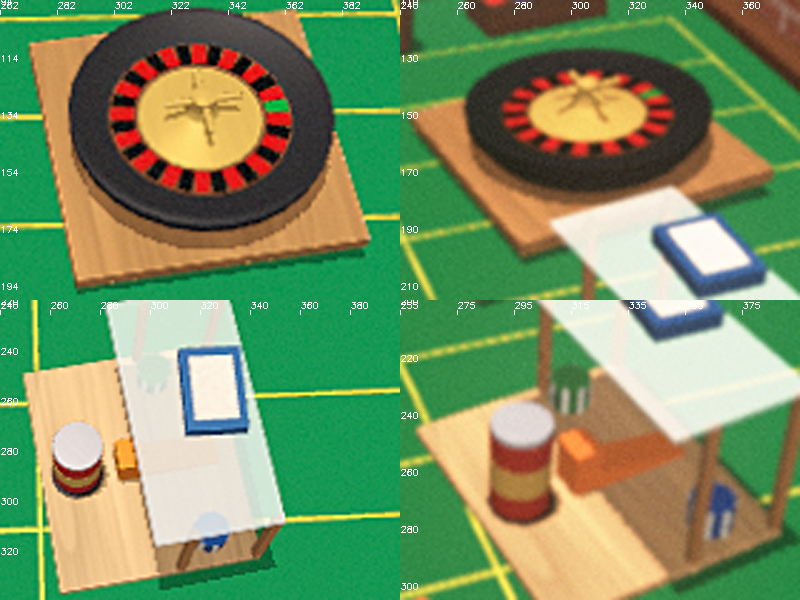

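The composite gives the board and rack corners. The board's left (robot-side) edge casts almost no shadow, while its right corner stands higher. Next I triangulate.

Run:
```python
from h import *
np.set_printoptions(precision=4,suppress=True)
a=cam('scene');b=cam('side')
for n,u,v in [('b back-left',(272.5,109.5),(245,152)),('b near-left',(290,193.5),(282.3,196.5)),('b near-right',(391,177.5),(370,169)),
 ('r far-left',(250,249.2),(261,246.3)),('r near-left',(264.8,336),(295,301.5)),('shelf near-left',(301.2,316.5),(350,253.5)),('tin lid',(271.3,276),(297.5,242.5))]:
    P,e=two(a,u,b,v);print(n,P,e)
print('board far right',onz(a,(367,98),.03))
print('tin bottom centre-ish side', onz(b,(298,277),.01))
L=np.array([onz(a,(250,249.2),.01),onz(a,(264.8,336),.01)]);print(L,np.linalg.norm(L[0]-L[1]))
print(onz(b,(261,246.6),.01),onz(b,(295,301.5),.01))
Bd=[onz(a,q,z) for q,z in [((272.5,109.5),.026),((290,193.5),.026),((391,177.5),.036),((367,98.5),.036)]];print(np.array(Bd))
print('tin lid scene @.1',onz(a,(271.3,276),.1),onz(b,(297.5,242.5),.1))
print('grip top @.056',onz(a,(291,280),.056))
```

```text
b back-left [0.5776 0.4002 0.0088] 0.009049331368887551
b near-left [0.6124 0.0633 0.019 ] 0.0036297446618830556
b near-right [0.9362 0.1022 0.0324] 0.0001444277057645748
r far-left [ 0.4869 -0.1108 -0.0021] 0.0020076202193133157
r near-left [ 0.5062 -0.3683  0.0427] 0.03417434408153367
shelf near-left [ 0.6143 -0.3539  0.1452] 0.005610091494002278
tin lid [ 0.5451 -0.2279  0.0919] 0.0030100003548053345
board far right [0.9057 0.4291 0.03  ]
tin bottom centre-ish side [ 0.5369 -0.2624  0.01  ]
[[ 0.4863 -0.1152  0.01  ]
 [ 0.5213 -0.3703  0.01  ]] 0.2575158589849889
[ 0.4837 -0.1257  0.01  ] [ 0.5023 -0.333   0.01  ]
[[0.5728 0.3887 0.026 ]
 [0.6134 0.0585 0.026 ]
 [0.9349 0.1002 0.036 ]
 [0.9035 0.4217 0.036 ]]
tin lid scene @.1 [ 0.5436 -0.2298  0.1   ] [ 0.5428 -0.2375  0.1   ]
grip top @.056 [ 0.5983 -0.2287  0.056 ]
```

```bash
cat >> h.py <<'E'
from scipy.spatial.transform import Rotation as Ro
np.set_printoptions(precision=4,suppress=True)
def goal(p,yaw,lean=0):
    s=manip.read_state();R0=np.array(s['tool_rot']);y,l=np.radians([yaw,lean])
    X=np.array([np.cos(y),np.sin(y),0]);Z=np.array([0,0,1.])
    z=-np.cos(l)*Z+np.sin(l)*X;x=np.cos(l)*X+np.sin(l)*Z;R=np.c_[x,np.cross(z,x),z]
    print('travel',(R0.T@(np.array(p)-s['tcp_pos'])).round(4),'rot',(np.degrees(Ro.from_matrix(R0.T@R).as_rotvec())/6).round(3),'at',np.round(s['tcp_pos'],4),'t',s['time'])
E
python3 -c "
from h import *
goal([.46,-.25,.33],7.5)"
```

```text
travel [ 0.3115 -0.1041 -0.1069] rot [-0.008 -0.     2.912] at [ 0.2216 -0.4758  0.223 ] t 0.2
```

```bash
python3 -m pendant '[{"claw":0.088,"travel":[0.02,-0.007,-0.02],"delta_rot":[0,0,0.4]},{"claw":0.088,"travel":[0.055,-0.018,-0.04],"delta_rot":[0,0,0.9]},{"claw":0.088,"travel":[0.09,-0.03,-0.055],"delta_rot":[0,0,1.4]},{"claw":0.088,"travel":[0.125,-0.042,-0.07],"delta_rot":[0,0,1.8]},{"claw":0.088,"travel":[0.16,-0.053,-0.08],"delta_rot":[0,0,2.2]},{"claw":0.088,"travel":[0.195,-0.065,-0.09],"delta_rot":[0,0,2.6]},{"claw":0.088,"travel":[0.23,-0.077,-0.1],"delta_rot":[0,0,2.9]},{"claw":0.088,"travel":[0.26,-0.087,-0.107],"delta_rot":[0,0,2.9]}]'
python3 -m pendant '[{"claw":0.088,"travel":[0.025,-0.009,0],"delta_rot":[0,0,0]},{"claw":0.088,"travel":[0.05,-0.017,0],"delta_rot":[0,0,0]},{"claw":0.088,"travel":[0.05,-0.017,0],"delta_rot":[0,0,0]},{"claw":0.088,"travel":[0.05,-0.017,0],"delta_rot":[0,0,0]}]'
python3 - <<'E'
from h import *
c=cam('wrist');save(c,'w1.png');s=manip.read_state();print(s['tcp_pos'],s['tool_rot'],c['T'])
E
```

```text
time: 0.87
tcp_pos: [0.422, -0.2855, 0.3313]
tool_rot: [[0.991, 0.131, 0.001], [0.131, -0.991, -0.001], [0.001, 0.001, -1.0]]
ft_force: [0.1, -0.5, -0.4]
opening: 0.0881
gripper_force: 0.0
time: 1.2
tcp_pos: [0.4684, -0.2633, 0.3298]
tool_rot: [[0.991, 0.134, -0.001], [0.134, -0.991, 0.001], [-0.001, -0.001, -1.0]]
ft_force: [-0.3, 1.8, 0.1]
opening: 0.0885
gripper_force: 0.0
[ 0.4678 -0.2638  0.33  ] [[ 0.9912  0.1324 -0.0007]
 [ 0.1324 -0.9912  0.0003]
 [-0.0007 -0.0004 -1.    ]] [[ 0.1332  0.9398  0.3146  0.5501]
 [-0.9911  0.1263  0.0422 -0.2523]
 [-0.0001 -0.3174  0.9483  0.49  ]
 [ 0.      0.      0.      1.    ]]
```

View pics/w1.png

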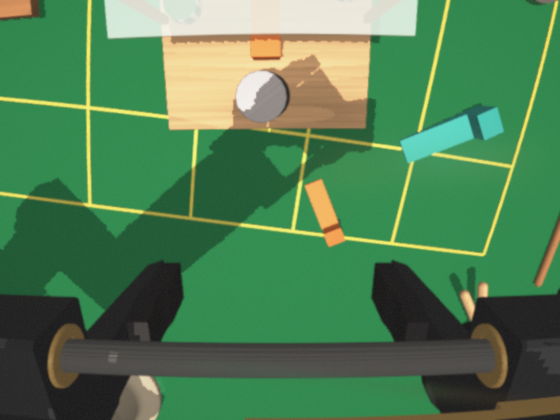

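Wrist view: tin lid at (262,96), rack floor front corners at (170,129) and (366,128), grip block in columns 251–280 and rows 38–57. The small orange decoy at (325,212) and the turquoise one stay out of the way.

Run:
```python
from h import *
c=cam('wrist')
print('lid',onz(c,(262,96),.1))
p,q=onz(c,(170,129.5),.01),onz(c,(366.5,128.5),.01);d=p-q
print(p,q,np.linalg.norm(d),'yaw',np.degrees(np.arctan2(-d[0],d[1])))
X=np.array([d[1],-d[0],0])/np.linalg.norm(d);print('spot',(p+q)/2+X*.042,'rack o',(p+q)/2+X*.098)
hsv=cv2.cvtColor(c['frame'],cv2.COLOR_RGB2HSV)
m=cv2.inRange(hsv,(5,190,120),(16,255,255));m[100:]=0;m[:,:235]=0;m[:,300:]=0
ys,xs=np.where(m);print(xs.min(),xs.max(),ys.min(),ys.max(), cv2.minAreaRect(np.c_[xs,ys].astype(np.float32)))
for y in range(ys.min(),ys.max()+1): r=np.where(m[y])[0];print(y,r.min() if len(r) else 0,r.max() if len(r) else 0, c['frame'][y,265],end=' | ')
g=cam('scene')
print('lid scene',onz(g,(271.3,276),.1))
goal([.54,-.24,.2],7.8)
```

```text
lid [ 0.5429 -0.238   0.1   ]
[ 0.4839 -0.1188  0.01  ] [ 0.5192 -0.376   0.01  ] 0.2596195039558343 yaw 7.800561237728336
spot [ 0.5432 -0.2417  0.01  ] rack o [ 0.5986 -0.2341  0.01  ]Traceback (most recent call last):
  File "<stdin>", line 9, in <module>
    return umr_minimum(a, axis, None, out, keepdims, initial, where)
ValueError: zero-size array to reduction operation minimum which has no identity
```

```bash
python3 -m pendant '[{"claw":0.088,"travel":[0.025,-0.005,0.025],"delta_rot":[0,0,0]},{"claw":0.088,"travel":[0.05,-0.01,0.05],"delta_rot":[0,0,0]},{"claw":0.088,"travel":[0.07,-0.014,0.08],"delta_rot":[0,0,0]},{"claw":0.088,"travel":[0.0747,-0.0145,0.11],"delta_rot":[0,0,0]},{"claw":0.088,"travel":[0.0747,-0.0145,0.14],"delta_rot":[0,0,0]},{"claw":0.088,"travel":[0.0747,-0.0145,0.165],"delta_rot":[0,0,0]},{"claw":0.088,"travel":[0.0747,-0.0145,0.165],"delta_rot":[0,0,0]},{"claw":0.088,"travel":[0.0747,-0.0145,0.165],"delta_rot":[0,0,0]}]'
python3 - <<'E'
from h import *
goal([.540,-.2395,.074],7.8)
c=cam('side');f=c['frame'][190:320,240:400];w=cam('wrist');save(w,'w2.png')
E
```

```text
time: 1.97
tcp_pos: [0.5393, -0.2403, 0.1655]
tool_rot: [[0.991, 0.13, -0.001], [0.13, -0.991, 0.001], [-0.001, -0.001, -1.0]]
ft_force: [0.2, -0.9, 0.5]
opening: 0.0879
gripper_force: 0.0
travel [ 0.0009 -0.0006  0.0915] rot [-0.008  0.01  -0.05 ] at [ 0.5393 -0.2403  0.1655] t 1.9667
```

View pics/w2.png

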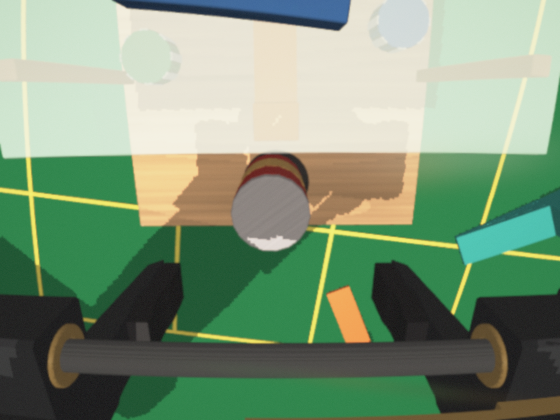

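Tin lid at (271,212), between the fingers (180–378). The wedge shows through the shelf at columns 252–298. I compute the lid position, then descend.

```bash
python3 - <<'E'
from h import *
w=cam('wrist');print(onz(w,(271,212),.1),'wedge block front-bottom',onz(w,(252,140),.01),onz(w,(298,140),.01))
E
python3 -m pendant '[{"claw":0.088,"travel":[0,0,0.03],"delta_rot":[0,0,0]},{"claw":0.088,"travel":[0,0,0.06],"delta_rot":[0,0,0]},{"claw":0.088,"travel":[0,0,0.085],"delta_rot":[0,0,0]},{"claw":0.088,"travel":[0,0,0.0915],"delta_rot":[0,0,0]},{"claw":0.088,"travel":[0,0,0.0915],"delta_rot":[0,0,0]},{"claw":0.045,"travel":[0,0,0.0915],"delta_rot":[0,0,0]},{"claw":0.045,"travel":[0,0,0.0915],"delta_rot":[0,0,0]},{"claw":0.045,"travel":[0,0,0.0915],"delta_rot":[0,0,0]}]'
python3 -m pendant '[{"claw":0.045,"travel":[0,0,0],"delta_rot":[0,0,0]},{"claw":0.045,"travel":[0,0,0],"delta_rot":[0,0,0]},{"claw":0.045,"travel":[0,0,0],"delta_rot":[0,0,0]},{"claw":0.045,"travel":[0,0,0],"delta_rot":[0,0,0]}]'
```

```text
[ 0.5454 -0.2361  0.1   ] wedge block front-bottom [ 0.5792 -0.2139  0.01  ] [ 0.5844 -0.2538  0.01  ]
time: 2.78
tcp_pos: [0.5408, -0.2402, 0.0757]
tool_rot: [[0.991, 0.132, 0.003], [0.132, -0.991, -0.002], [0.002, 0.002, -1.0]]
ft_force: [-0.2, 0.0, 0.1]
opening: 0.0704
gripper_force: 0.0
time: 3.12
tcp_pos: [0.5403, -0.2394, 0.0744]
tool_rot: [[0.991, 0.132, 0.001], [0.132, -0.991, 0.0], [0.001, 0.0, -1.0]]
ft_force: [-1.0, 3.5, 5.3]
opening: 0.0534
gripper_force: 30.0
```

```bash
python3 -m pendant '[{"claw":0.045,"travel":[0,0,-0.01],"delta_rot":[0,0,0]},{"claw":0.045,"travel":[0,0,-0.025],"delta_rot":[0,0,0]},{"claw":0.045,"travel":[-0.01,0,-0.04],"delta_rot":[0,0,0]},{"claw":0.045,"travel":[-0.03,-0.01,-0.045],"delta_rot":[0,0,0]},{"claw":0.045,"travel":[-0.055,-0.03,-0.045],"delta_rot":[0,0,0]},{"claw":0.045,"travel":[-0.08,-0.055,-0.045],"delta_rot":[0,0,0]},{"claw":0.045,"travel":[-0.1,-0.085,-0.045],"delta_rot":[0,0,0]},{"claw":0.045,"travel":[-0.11,-0.115,-0.045],"delta_rot":[0,0,0]}]'
python3 -m pendant '[{"claw":0.045,"travel":[0,-0.03,0],"delta_rot":[0,0,0]},{"claw":0.045,"travel":[0,-0.06,0],"delta_rot":[0,0,0]},{"claw":0.045,"travel":[0,-0.085,0],"delta_rot":[0,0,0]},{"claw":0.045,"travel":[0,-0.105,0],"delta_rot":[0,0,0]},{"claw":0.045,"travel":[0,-0.111,0],"delta_rot":[0,0,0]},{"claw":0.045,"travel":[0,-0.111,0],"delta_rot":[0,0,0]},{"claw":0.045,"travel":[0,-0.111,0.015],"delta_rot":[0,0,0]},{"claw":0.045,"travel":[0,-0.111,0.03],"delta_rot":[0,0,0]}]'
python3 -c "
from h import *
goal([.4,-.03,.0644],7.5)"
```

```text
time: 3.78
tcp_pos: [0.4133, -0.1393, 0.1187]
tool_rot: [[0.991, 0.13, -0.002], [0.13, -0.991, 0.0], [-0.002, -0.001, -1.0]]
ft_force: [0.9, 1.2, -2.6]
opening: 0.0531
gripper_force: 30.0
time: 4.45
tcp_pos: [0.4021, -0.0313, 0.089]
tool_rot: [[0.991, 0.132, 0.002], [0.132, -0.991, -0.001], [0.002, 0.002, -1.0]]
ft_force: [0.2, -0.4, -3.8]
opening: 0.0528
gripper_force: 30.0
travel [-0.002  -0.0016  0.0246] rot [ 0.015 -0.019  0.01 ] at [ 0.4021 -0.0313  0.089 ] t 4.45
```

```bash
python3 -m pendant '[{"claw":0.045,"travel":[0,0,0.008],"delta_rot":[0,0,0]},{"claw":0.045,"travel":[0,0,0.015],"delta_rot":[0,0,0]},{"claw":0.045,"travel":[0,0,0.02],"delta_rot":[0,0,0]},{"claw":0.045,"travel":[0,0,0.023],"delta_rot":[0,0,0]},{"claw":0.045,"travel":[0,0,0.0245],"delta_rot":[0,0,0]},{"claw":0.045,"travel":[0,0,0.025],"delta_rot":[0,0,0]},{"claw":0.045,"travel":[0,0,0.025],"delta_rot":[0,0,0]},{"claw":0.045,"travel":[0,0,0.025],"delta_rot":[0,0,0]}]'
```

```text
time: 5.12
tcp_pos: [0.4017, -0.0303, 0.0644]
tool_rot: [[0.991, 0.132, 0.001], [0.132, -0.991, -0.001], [0.001, 0.001, -1.0]]
ft_force: [-0.7, 0.7, 4.6]
opening: 0.0531
gripper_force: 30.0
```

```bash
python3 -m pendant '[{"claw":0.06,"travel":[0,0,0],"delta_rot":[0,0,0]},{"claw":0.088,"travel":[0,0,0],"delta_rot":[0,0,0]},{"claw":0.088,"travel":[0,0,0],"delta_rot":[0,0,0]},{"claw":0.088,"travel":[0,0,0],"delta_rot":[0,0,0]},{"claw":0.088,"travel":[0,0,0],"delta_rot":[0,0,0]},{"claw":0.088,"travel":[0,0,-0.01],"delta_rot":[0,0,0]},{"claw":0.088,"travel":[0,0,-0.035],"delta_rot":[0,0,0]},{"claw":0.088,"travel":[0,0,-0.07],"delta_rot":[0,0,0]}]'
python3 -m pendant '[{"claw":0.088,"travel":[0,0,-0.03],"delta_rot":[0,0,0]},{"claw":0.088,"travel":[0,0,-0.06],"delta_rot":[0,0,0]},{"claw":0.088,"travel":[0,0.03,-0.08],"delta_rot":[0,0,0]},{"claw":0.088,"travel":[0,0.065,-0.08],"delta_rot":[0,0,0]},{"claw":0.088,"travel":[0,0.1,-0.08],"delta_rot":[0,0,0]},{"claw":0.088,"travel":[0,0.135,-0.08],"delta_rot":[0,0,0]},{"claw":0.088,"travel":[0,0.165,-0.08],"delta_rot":[0,0,0]},{"claw":0.088,"travel":[0,0.165,-0.08],"delta_rot":[0,0,0]}]'
python3 - <<'E'
from h import *
# front edge of board was measured; now lean and stand in front of the rack: rack o (.5995,-.2335)
goal([.42,-.258,.20],7.8,35)
E
```

```text
time: 5.78
tcp_pos: [0.3999, -0.0297, 0.1331]
tool_rot: [[0.991, 0.132, -0.005], [0.132, -0.991, 0.002], [-0.004, -0.002, -1.0]]
ft_force: [-0.0, -0.8, 0.1]
opening: 0.0876
gripper_force: 0.0
time: 6.45
tcp_pos: [0.4231, -0.1979, 0.2134]
tool_rot: [[0.992, 0.128, -0.0], [0.128, -0.992, -0.001], [-0.0, 0.001, -1.0]]
ft_force: [0.3, 0.7, -0.8]
opening: 0.0881
gripper_force: 0.0
travel [-0.0108  0.0592  0.0135] rot [ 0.031  5.836 -0.071] at [ 0.4231 -0.1979  0.2134] t 6.45
```

```bash
python3 -m pendant '[{"claw":0.088,"travel":[0,0.01,0],"delta_rot":[0,0.7,0]},{"claw":0.088,"travel":[-0.004,0.02,0.002],"delta_rot":[0,1.7,0]},{"claw":0.088,"travel":[-0.006,0.03,0.005],"delta_rot":[0,2.7,0]},{"claw":0.088,"travel":[-0.008,0.04,0.008],"delta_rot":[0,3.7,0]},{"claw":0.088,"travel":[-0.01,0.05,0.011],"delta_rot":[0,4.7,0]},{"claw":0.088,"travel":[-0.011,0.059,0.0135],"delta_rot":[0,5.4,-0.04]},{"claw":0.088,"travel":[-0.011,0.059,0.0135],"delta_rot":[0,5.83,-0.07]},{"claw":0.088,"travel":[-0.011,0.059,0.0135],"delta_rot":[0,5.83,-0.07]}]'
python3 - <<'E'
from h import *
w=cam('wrist');save(w,'w3.png');print(w['T'][:3,3],-w['T'][:3,2])
E
```

```text
time: 7.12
tcp_pos: [0.4189, -0.2535, 0.1994]
tool_rot: [[0.811, 0.136, 0.569], [0.112, -0.991, 0.078], [0.574, -0.0, -0.819]]
ft_force: [-0.1, 0.2, 0.1]
opening: 0.088
gripper_force: 0.0
[ 0.3938 -0.2569  0.3777] [ 0.2824  0.0384 -0.9585]
```

View pics/w3.png

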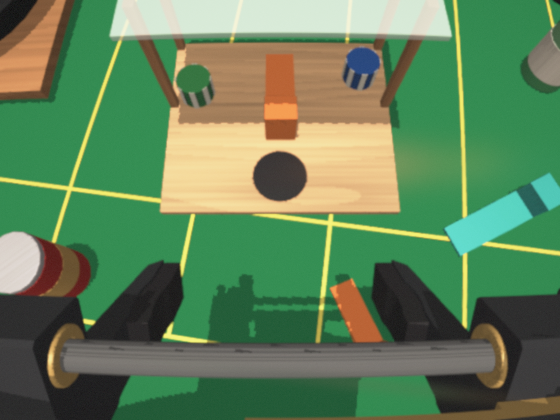

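The wedge shows clearly under the shelf. Block top spans columns 265–298 and rows 104–119, its front face bottom is at row 138, and the thin end is at row 54 (265–295). The spot centre is (280,176), and the tin stands upright at the left.

Run:
```python
from h import *
w=cam('wrist')
hsv=cv2.cvtColor(w['frame'],cv2.COLOR_RGB2HSV)
m=cv2.inRange(w['frame'],(0,0,0),(45,45,45));m[:145]=0;m[205:]=0;m[:,:240]=0;m[:,320:]=0
ys,xs=np.where(m);e=cv2.fitEllipse(np.c_[xs,ys].astype(np.float32)[:]) if 0 else (xs.mean(),ys.mean());print('spot px',e);sp=onz(w,e,.01);print('spot',sp)
p,q=onz(w,(161,213),.01),onz(w,(399.5,213),.01);d=p-q;X=np.array([d[1],-d[0],0])/np.linalg.norm(d)
print('rack yaw',np.degrees(np.arctan2(X[1],X[0])),np.linalg.norm(d),(p+q)/2+.042*X)
print('block top near',onz(w,(265,119.5),.056),onz(w,(298,119.5),.056),'far',onz(w,(265,103.5),.056),onz(w,(296.5,103.5),.056))
print('front bottom',onz(w,(266,138.5),.01),onz(w,(296.5,138.5),.01))
print('thin end',onz(w,(265.5,54),.014),onz(w,(294.5,54),.014))
```

```text
spot px (np.float64(nan), np.float64(nan))
spot [nan nan nan]
rack yaw 7.868486298788619 0.2564651624061645 [ 0.542  -0.2404  0.01  ]
block top near [ 0.5829 -0.2188  0.056 ] [ 0.5875 -0.2519  0.056 ] far [ 0.6016 -0.216   0.056 ] [ 0.6061 -0.2482  0.056 ]
front bottom [ 0.5856 -0.2181  0.01  ] [ 0.5904 -0.2525  0.01  ]
thin end [ 0.6993 -0.2007  0.014 ] [ 0.7043 -0.2362  0.014 ]<stdin>:5: RuntimeWarning: Mean of empty slice.
  ret = ret.dtype.type(ret / rcount)
```

Run:
```python
from h import *
goal([.5377,-.2424,.117],8.2,40)
```

```text
travel [0.0494 0.0053 0.1361] rot [ 0.04   0.851 -0.024] at [ 0.4197 -0.2534  0.2004] t 7.2167
```

```bash
python3 -m pendant '[{"claw":0.06,"travel":[0.008,0.001,0.02],"delta_rot":[0,0.2,0]},{"claw":0.06,"travel":[0.018,0.002,0.05],"delta_rot":[0.02,0.4,0]},{"claw":0.06,"travel":[0.029,0.003,0.08],"delta_rot":[0.04,0.6,0]},{"claw":0.06,"travel":[0.04,0.004,0.11],"delta_rot":[0.04,0.8,0]},{"claw":0.06,"travel":[0.047,0.005,0.129],"delta_rot":[0.04,0.85,-0.02]},{"claw":0.06,"travel":[0.0494,0.0053,0.136],"delta_rot":[0.04,0.85,-0.02]},{"claw":0.06,"travel":[0.0494,0.0053,0.136],"delta_rot":[0.04,0.85,-0.02]},{"claw":0.06,"travel":[0.0494,0.0053,0.136],"delta_rot":[0.04,0.85,-0.02]}]'
python3 - <<'E'
from h import *
goal([.601,-.2334,.040],8.2,40)
w=cam('wrist');save(w,'w4.png')
print([proj(w,q) for q in [(.585,-.218,.056),(.590,-.252,.056)]])
E
```

```text
time: 7.88
tcp_pos: [0.538, -0.2422, 0.1179]
tool_rot: [[0.757, 0.144, 0.637], [0.111, -0.99, 0.092], [0.644, 0.001, -0.765]]
ft_force: [-0.5, -0.2, -0.3]
opening: 0.0598
gripper_force: 0.0
travel [-0.0015  0.0003  0.1005] rot [-0.005 -0.011  0.015] at [ 0.538  -0.2422  0.1179] t 7.8833
[array([252.5012, 214.8097]), array([301.1851, 214.7431])]
```

View pics/w4.png

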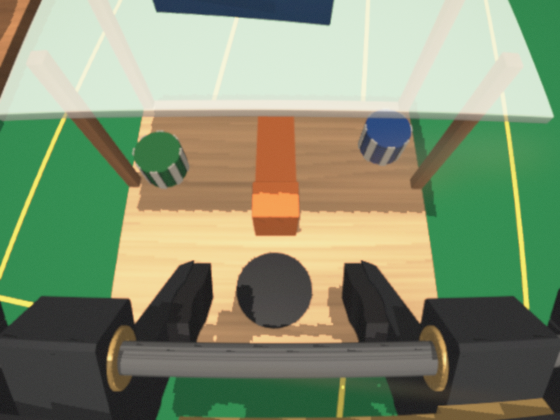

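The block's near top edge runs (252,208)–(299,208) and its front bottom is at row 235. The spot is centred at (275,290).

Run:
```python
from h import *
w=cam('wrist')
for u,z in [((252,207.5),.056),((299,207.5),.056),((254,235.5),.01),((298,235.5),.01),((253.5,183),.056),((297,183),.056),((258,116),.014),((294.5,116),.014),((275,290),.01)]: print(u,onz(w,u,z))
```

```text
(252, 207.5) [ 0.5904 -0.2172  0.056 ]
(299, 207.5) [ 0.5952 -0.2503  0.056 ]
(254, 235.5) [ 0.5841 -0.217   0.01  ]
(298, 235.5) [ 0.5893 -0.2529  0.01  ]
(253.5, 183) [ 0.6097 -0.215   0.056 ]
(297, 183) [ 0.6143 -0.2465  0.056 ]
(258, 116) [ 0.6993 -0.2015  0.014 ]
(294.5, 116) [ 0.7042 -0.2354  0.014 ]
(275, 290) [ 0.5424 -0.2406  0.01  ]
```

```bash
python3 -m pendant '[{"claw":0.06,"travel":[0,0,0.025],"delta_rot":[0,0,0]},{"claw":0.06,"travel":[0,0,0.055],"delta_rot":[0,0,0]},{"claw":0.06,"travel":[0,0,0.08],"delta_rot":[0,0,0]},{"claw":0.06,"travel":[0,0,0.095],"delta_rot":[0,0,0]},{"claw":0.06,"travel":[0,0,0.1],"delta_rot":[0,0,0]},{"claw":0.06,"travel":[0,0,0.1],"delta_rot":[0,0,0]},{"claw":0.025,"travel":[0,0,0.1],"delta_rot":[0,0,0]},{"claw":0.025,"travel":[0,0,0.1],"delta_rot":[0,0,0]}]'
python3 -m pendant '[{"claw":0.025,"travel":[0,0,0],"delta_rot":[0,0,0]},{"claw":0.025,"travel":[0,0,0],"delta_rot":[0,0,0]},{"claw":0.025,"travel":[0,0,0],"delta_rot":[0,0,0]},{"claw":0.025,"travel":[0,0,0],"delta_rot":[0,0,0]},{"claw":0.025,"travel":[0,0,0],"delta_rot":[0,0,0]}]'
```

```text
time: 8.65
tcp_pos: [0.6014, -0.2342, 0.0421]
tool_rot: [[0.757, 0.142, 0.638], [0.109, -0.99, 0.09], [0.645, 0.001, -0.764]]
ft_force: [0.1, -0.1, 0.2]
opening: 0.0488
gripper_force: 0.0
time: 9.07
tcp_pos: [0.6017, -0.2337, 0.0413]
tool_rot: [[0.757, 0.143, 0.638], [0.11, -0.99, 0.091], [0.644, 0.001, -0.765]]
ft_force: [-4.1, 0.4, 5.6]
opening: 0.0322
gripper_force: 30.0
```

```bash
python3 -m pendant '[{"claw":0.025,"travel":[0.0065,0,-0.0077],"delta_rot":[0,0,0]},{"claw":0.025,"travel":[0.0129,0,-0.0153],"delta_rot":[0,0,0]},{"claw":0.025,"travel":[0.0001,0,-0.026],"delta_rot":[0,0,0]},{"claw":0.025,"travel":[-0.0229,0,-0.0453],"delta_rot":[0,0,0]},{"claw":0.025,"travel":[-0.0487,0,-0.0673],"delta_rot":[0,0,0]},{"claw":0.025,"travel":[-0.0747,0,-0.0893],"delta_rot":[0,0,0]},{"claw":0.025,"travel":[-0.0944,0,-0.1054],"delta_rot":[0,0,0]},{"claw":0.025,"travel":[-0.102,0,-0.1118],"delta_rot":[0,0,0]}]'
python3 - <<'E'
from h import *
goal([.44,-.2,.18],7.5,40)
goal([.44,.1,.18],7.5,40)
E
```

```text
time: 9.73
tcp_pos: [0.4509, -0.2552, 0.0603]
tool_rot: [[0.758, 0.141, 0.637], [0.107, -0.99, 0.091], [0.643, -0.001, -0.766]]
ft_force: [1.1, 0.6, -1.7]
opening: 0.0318
gripper_force: 30.0
travel [ 0.0746 -0.0562 -0.0936] rot [-0.067 -0.005  0.07 ] at [ 0.4509 -0.2552  0.0603] t 9.7333
travel [ 0.1068 -0.3533 -0.0663] rot [-0.067 -0.005  0.07 ] at [ 0.4509 -0.2552  0.0603] t 9.7333
```

```bash
python3 -m pendant '[{"claw":0.025,"travel":[0.01,-0.005,-0.013],"delta_rot":[0,0,0]},{"claw":0.025,"travel":[0.028,-0.015,-0.036],"delta_rot":[0,0,0]},{"claw":0.025,"travel":[0.048,-0.03,-0.06],"delta_rot":[0,0,0]},{"claw":0.025,"travel":[0.065,-0.045,-0.082],"delta_rot":[-0.03,0,0.03]},{"claw":0.025,"travel":[0.075,-0.07,-0.094],"delta_rot":[-0.06,0,0.06]},{"claw":0.025,"travel":[0.078,-0.1,-0.092],"delta_rot":[-0.067,0,0.07]},{"claw":0.025,"travel":[0.082,-0.135,-0.089],"delta_rot":[-0.067,0,0.07]},{"claw":0.025,"travel":[0.085,-0.165,-0.086],"delta_rot":[-0.067,0,0.07]}]'
python3 -m pendant '[{"claw":0.025,"travel":[0.003,-0.035,0.003],"delta_rot":[0,0,0]},{"claw":0.025,"travel":[0.007,-0.07,0.006],"delta_rot":[0,0,0]},{"claw":0.025,"travel":[0.011,-0.105,0.009],"delta_rot":[0,0,0]},{"claw":0.025,"travel":[0.015,-0.14,0.012],"delta_rot":[0,0,0]},{"claw":0.025,"travel":[0.018,-0.17,0.015],"delta_rot":[0,0,0]},{"claw":0.025,"travel":[0.022,-0.188,0.02],"delta_rot":[0,0,0]},{"claw":0.025,"travel":[0.022,-0.188,0.02],"delta_rot":[0,0,0]},{"claw":0.025,"travel":[0.022,-0.188,0.02],"delta_rot":[0,0,0]}]'
python3 - <<'E'
from h import *
goal([.44,.2,.12],7.3,40)
w=cam('wrist');save(w,'w5.png')
E
```

```text
time: 10.4
tcp_pos: [0.4391, -0.0886, 0.1816]
tool_rot: [[0.758, 0.132, 0.639], [0.102, -0.991, 0.084], [0.645, 0.001, -0.765]]
ft_force: [0.1, -0.0, -1.0]
opening: 0.0319
gripper_force: 30.0
time: 11.07
tcp_pos: [0.4436, 0.1014, 0.1798]
tool_rot: [[0.758, 0.136, 0.638], [0.105, -0.991, 0.087], [0.644, 0.001, -0.765]]
ft_force: [0.5, -0.1, -1.0]
opening: 0.032
gripper_force: 30.0
travel [-0.0309 -0.0982  0.0521] rot [-0.052 -0.012  0.07 ] at [0.4436 0.1014 0.1798] t 11.0667
```

View pics/w5.png

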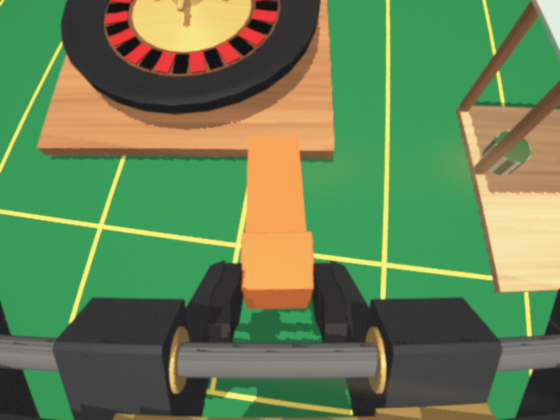

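The front edge's upper corners are (40,148) and (333,151). The held wedge's thin end is at (249–299,136).

Run:
```python
from h import *
w=cam('wrist')
p,q=onz(w,(40.5,147.5),.0265),onz(w,(333,150.5),.0265);d=p-q;print(p,q,np.linalg.norm(d));X=np.array([d[1],-d[0],0])/np.linalg.norm(d)
E=(p+q)/2;yaw=np.degrees(np.arctan2(X[1],X[0]));print('E',E,'yaw',yaw)
s=manip.read_state()
a,b=[onz(w,u,s['tcp_pos'][2]-.0313+.004) for u in [(249,136),(299.5,136)]];print('thin',a,b,np.linalg.norm(a-b),'rel tcp',(a+b)/2-s['tcp_pos'],'wedge yaw',np.degrees(np.arctan2(-(a-b)[0],(a-b)[1])),np.degrees(np.arctan2(*((a+b)/2-s['tcp_pos'])[[1,0]])))
T=E-.129*X;print(T);goal([T[0],T[1],.06],yaw,40)
```

```text
[0.5719 0.3822 0.0265] [0.6081 0.0626 0.0265] 0.3216261317549529
E [0.59   0.2224 0.0265] yaw 6.455400115030175
thin [0.533  0.1311 0.1526] [0.5375 0.0979 0.1526] 0.03346931043624385 rel tcp [ 0.0915  0.0148 -0.0273] wedge yaw 7.691248630661748 9.204681495637775
[0.4618 0.2079 0.0265]
travel [-0.0525 -0.105   0.1124] rot [-0.119 -0.014  0.151] at [0.4438 0.0997 0.1799] t 11.1667
```

Run:
```python
from h import *
w=cam('wrist');s=manip.read_state();t=np.array(s['tcp_pos']);y=np.radians(7.7);X=np.array([np.cos(y),np.sin(y),0]);Y=np.array([-np.sin(y),np.cos(y),0])
for dx in (0,-.006):
  for n,x,z in [('top near',-.014,.046),('top far',.014,.046),('ramp start',.014,.02),('thin',.104,.004),('near bottom',-.014,0)]:
    c=t+X*(x+dx)-[0,0,.0313]+[0,0,z];print(n,proj(w,c+Y*.017).round(),proj(w,c-Y*.017).round())
```

```text
top near [240. 288.] [316. 287.]
top far [242. 228.] [314. 228.]
ramp start [246. 244.] [309. 243.]
thin [252. 122.] [302. 122.]
near bottom [248. 301.] [308. 301.]
top near [239. 301.] [317. 301.]
top far [241. 240.] [314. 240.]
ramp start [246. 254.] [310. 254.]
thin [252. 129.] [303. 129.]
near bottom [247. 312.] [308. 312.]
```

Run:
```python
from h import *
s=manip.read_state();t=np.array(s['tcp_pos']);y=np.radians(7.7);X=np.array([np.cos(y),np.sin(y),0]);Y=np.array([-np.sin(y),np.cos(y),0]);Z=np.array([0,0,1])
for n in ('side','scene'):
    c=cam(n);h=cv2.cvtColor(c['frame'],cv2.COLOR_RGB2HSV)
    m=cv2.inRange(h,(4,180,90),(18,255,255));u0=proj(c,t+.05*X);print(n,'at',u0)
    cs,_=cv2.findContours(m,cv2.RETR_EXTERNAL,cv2.CHAIN_APPROX_NONE)
    for k in cs:
        if cv2.contourArea(k)>40 and np.linalg.norm(k[:,0].mean(0)-u0)<40: print(cv2.contourArea(k),cv2.approxPolyDP(k,1.5,True)[:,0].tolist())
    for P in (0,8):
        a=np.radians(P);x2=X*np.cos(a)-Z*np.sin(a);z2=X*np.sin(a)+Z*np.cos(a)
        for lab,dx,dz in [('thin bot',.1015,-.0313),('thin top',.1015,-.0273),('blk top far',.0115,.0147),('blk top near',-.0165,.0147)]:
            q=t+x2*dx+z2*dz;print(P,lab,proj(c,q+Y*.017).round(1),proj(c,q-Y*.017).round(1))
```

```text
side at [238.9902 150.3701]
361.0 [[217, 157], [217, 162], [221, 167], [257, 160], [252, 155], [229, 155], [224, 147], [220, 148], [224, 154], [219, 158]]
0 thin bot [253.4 153.4] [258.1 158.5]
0 thin top [253.4 152.3] [258.1 157.3]
0 blk top far [223.9 146.2] [228.2 151.3]
0 blk top near [214.6 148.4] [218.7 153.6]
8 thin bot [252.  157.9] [256.6 163. ]
8 thin top [252.1 156.7] [256.8 161.8]
8 blk top far [224.6 146.6] [228.9 151.7]
8 blk top near [215.3 147.5] [219.4 152.7]
scene at [249.1039 153.7489]
452.5 [[225, 149], [226, 155], [231, 158], [227, 166], [267, 162], [265, 153], [236, 153], [234, 148]]
0 thin bot [266.1 152.5] [268.1 162.2]
0 thin top [266.1 151.7] [268.1 161.4]
0 blk top far [234.5 147.8] [236.1 157.8]
0 blk top near [224.6 149.2] [226.1 159.2]
8 thin bot [264.3 155.4] [266.2 165. ]
8 thin top [264.5 154.6] [266.4 164.3]
8 blk top far [235.2 148. ] [236.8 158. ]
8 blk top near [225.3 148.6] [226.8 158.7]
```

```bash
python3 -c "
from h import *
goal([.455,.207,.06],7.0,43)"
```

```text
travel [-0.0579 -0.1056  0.1079] rot [-0.051  0.485  0.068] at [0.4439 0.0991 0.1799] t 11.3167
```

```bash
python3 -m pendant '[{"claw":0.025,"travel":[-0.006,-0.015,0.01],"delta_rot":[0,0.1,0]},{"claw":0.025,"travel":[-0.015,-0.035,0.025],"delta_rot":[0,0.2,0]},{"claw":0.025,"travel":[-0.025,-0.058,0.045],"delta_rot":[-0.03,0.3,0.03]},{"claw":0.025,"travel":[-0.037,-0.08,0.066],"delta_rot":[-0.05,0.4,0.05]},{"claw":0.025,"travel":[-0.048,-0.098,0.088],"delta_rot":[-0.05,0.48,0.07]},{"claw":0.025,"travel":[-0.055,-0.105,0.103],"delta_rot":[-0.05,0.48,0.07]},{"claw":0.025,"travel":[-0.058,-0.1056,0.108],"delta_rot":[-0.05,0.48,0.07]},{"claw":0.025,"travel":[-0.058,-0.1056,0.108],"delta_rot":[-0.05,0.48,0.07]}]'
python3 - <<'E'
from h import *
w=cam('wrist');save(w,'w6.png')
E
```

```text
time: 11.98
tcp_pos: [0.4462, 0.1854, 0.1121]
tool_rot: [[0.745, 0.16, 0.648], [0.092, -0.986, 0.138], [0.661, -0.043, -0.749]]
ft_force: [0.3, 0.0, -1.3]
opening: 0.0321
gripper_force: 30.0
```

View pics/w6.png

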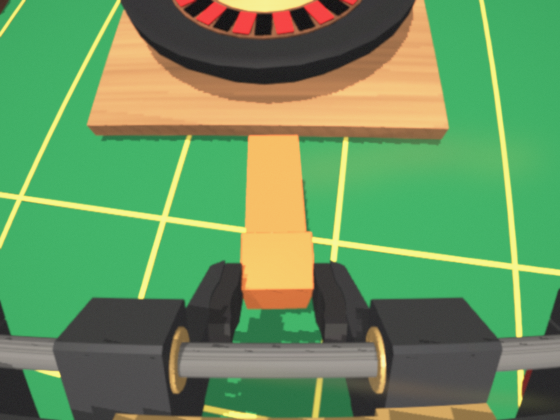

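The picture shows the board's front edge from (90,126) to (446,130). The wedge is in line with the edge, and the pose is not yet reached.

Run:
```python
from h import *
s=manip.read_state();print(s['joint_pos'],s['joint_vel'],s['ft_force'])
goal([.455,.207,.06],7.0,43)
w=cam('wrist')
p,q=onz(w,(89.5,126),.0265),onz(w,(446.5,129.5),.0265);d=p-q;print(p,q,np.linalg.norm(d));X=np.array([d[1],-d[0],0])/np.linalg.norm(d)
print('E',(p+q)/2,'yaw',np.degrees(np.arctan2(X[1],X[0])))
```

```text
[  6.6781   8.0677 131.2587  99.7986   3.6449 -10.0564] [ -0.6225  -1.0071  -0.0701 -29.8131  -1.6667  28.7852] [-0.7715 -0.6462 -1.9089]
travel [-0.0253 -0.0171  0.0475] rot [-0.563  0.282 -0.009] at [0.4459 0.1859 0.1115] t 12.0333
[0.5688 0.3857 0.0265] [0.6057 0.0663 0.0265] 0.32160269204287323
E [0.5872 0.226  0.0265] yaw 6.5891184879545985
```

```bash
python3 -c "
from h import *
goal([.452,.208,.1],6.8,25)"
```

```text
travel [-0.0011 -0.0207  0.0159] rot [-0.565 -2.712  0.113] at [0.4459 0.1855 0.1117] t 12.0833
```

```bash
python3 -m pendant '[{"claw":0.025,"travel":[0.003,-0.003,-0.002],"delta_rot":[-0.2,-0.5,0]},{"claw":0.025,"travel":[0.003,-0.006,0],"delta_rot":[-0.4,-1.2,0.1]},{"claw":0.025,"travel":[0.003,-0.012,0.005],"delta_rot":[-0.56,-2.0,0.1]},{"claw":0.025,"travel":[0,-0.018,0.01],"delta_rot":[-0.56,-2.7,0.11]},{"claw":0.025,"travel":[-0.001,-0.02,0.015],"delta_rot":[-0.56,-2.7,0.11]},{"claw":0.025,"travel":[-0.001,-0.02,0.015],"delta_rot":[-0.56,-2.7,0.11]},{"claw":0.025,"travel":[-0.001,-0.02,0.015],"delta_rot":[-0.56,-2.7,0.11]}]'
python3 -c "
from h import *
print(manip.read_state()['joint_pos'])
goal([.452,.208,.07],6.8,25)"
```

```text
time: 12.67
tcp_pos: [0.4483, 0.2153, 0.106]
tool_rot: [[0.821, 0.19, 0.539], [0.11, -0.978, 0.178], [0.561, -0.087, -0.823]]
ft_force: [-1.2, -0.2, -0.9]
opening: 0.0321
gripper_force: 30.0
[  9.3542  10.2756 125.1021  26.1936  11.5424  65.7251]
travel [-0.0179  0.011   0.0304] rot [-1.072 -1.509  0.196] at [0.4483 0.2153 0.106 ] t 12.6667
```

```bash
python3 -m pendant '[{"claw":0.025,"travel":[0,0,0],"delta_rot":[0,0,0]},{"claw":0.025,"travel":[0,0,0],"delta_rot":[0,0,0]},{"claw":0.025,"travel":[0,0,0],"delta_rot":[0,0,0]}]'
python3 -c "
from h import *
print(manip.read_state()['joint_pos'])
goal([.450,.208,.09],6.8,25)"
```

```text
time: 12.92
tcp_pos: [0.448, 0.2161, 0.1061]
tool_rot: [[0.819, 0.192, 0.54], [0.11, -0.977, 0.181], [0.562, -0.089, -0.822]]
ft_force: [0.1, -0.4, -0.6]
opening: 0.0322
gripper_force: 30.0
[  9.374   10.2581 125.2015  27.3298  11.4161  64.582 ]
travel [-0.0083  0.0097  0.0129] rot [-1.099 -1.53   0.204] at [0.448  0.2161 0.1061] t 12.9167
```

```bash
python3 -m pendant '[{"claw":0.025,"travel":[-0.001,0.002,0.002],"delta_rot":[-0.2,-0.3,0.04]},{"claw":0.025,"travel":[-0.003,0.004,0.005],"delta_rot":[-0.5,-0.7,0.1]},{"claw":0.025,"travel":[-0.005,0.006,0.008],"delta_rot":[-0.8,-1.1,0.15]},{"claw":0.025,"travel":[-0.008,0.0095,0.0125],"delta_rot":[-1.1,-1.53,0.2]},{"claw":0.025,"travel":[-0.008,0.0095,0.0125],"delta_rot":[-1.1,-1.53,0.2]},{"claw":0.025,"travel":[-0.008,0.0095,0.0125],"delta_rot":[-1.1,-1.53,0.2]},{"claw":0.025,"travel":[-0.008,0.0095,0.0125],"delta_rot":[-1.1,-1.53,0.2]}]'
python3 -c "
from h import *
print(manip.read_state()['joint_pos'])
goal([.450,.208,.034],6.8,25)"
```

```text
time: 13.5
tcp_pos: [0.4495, 0.2087, 0.0903]
tool_rot: [[0.9, 0.12, 0.419], [0.108, -0.993, 0.052], [0.422, -0.001, -0.906]]
ft_force: [0.1, -0.6, -0.8]
opening: 0.0321
gripper_force: 30.0
[ 12.6138  14.1816 118.4474  -6.1334  22.6103 100.8858]
travel [-0.0234  0.0008  0.0512] rot [-0.016  0.003  0.009] at [0.4495 0.2087 0.0903] t 13.5
```

```bash
python3 -m pendant '[{"claw":0.025,"travel":[-0.0063,0,0.0136],"delta_rot":[0,0,0]},{"claw":0.025,"travel":[-0.0118,0,0.0254],"delta_rot":[0,0,0]},{"claw":0.025,"travel":[-0.0139,0,0.0299],"delta_rot":[0,0,0]},{"claw":0.025,"travel":[-0.016,0,0.0344],"delta_rot":[0,0,0]},{"claw":0.025,"travel":[-0.0177,0,0.0381],"delta_rot":[0,0,0]},{"claw":0.025,"travel":[-0.0194,0,0.0417],"delta_rot":[0,0,0]},{"claw":0.025,"travel":[-0.0194,0,0.0417],"delta_rot":[0,0,0]},{"claw":0.025,"travel":[-0.0194,0,0.0417],"delta_rot":[0,0,0]}]'
python3 -c "
from h import *
goal([.450,.208,.032],6.8,25)"
```

```text
time: 14.17
tcp_pos: [0.4502, 0.2087, 0.0447]
tool_rot: [[0.9, 0.119, 0.419], [0.108, -0.993, 0.05], [0.422, -0.0, -0.906]]
ft_force: [-0.2, 0.1, -0.4]
opening: 0.0325
gripper_force: 30.0
travel [-0.0056  0.0007  0.0113] rot [-0.004  0.002  0.008] at [0.4502 0.2087 0.0447] t 14.1667
```

```bash
python3 -m pendant '[{"claw":0.025,"travel":[-0.0015,0,0.003],"delta_rot":[0,0,0]},{"claw":0.025,"travel":[-0.003,0,0.006],"delta_rot":[0,0,0]},{"claw":0.025,"travel":[-0.004,0,0.008],"delta_rot":[0,0,0]},{"claw":0.025,"travel":[-0.0048,0,0.0097],"delta_rot":[0,0,0]},{"claw":0.025,"travel":[-0.0048,0,0.0097],"delta_rot":[0,0,0]},{"claw":0.025,"travel":[-0.0048,0,0.0097],"delta_rot":[0,0,0]}]'
python3 - <<'E'
from h import *
goal([.450,.208,.032],6.8,25)
s=manip.read_state();w=cam('wrist');h=cv2.cvtColor(w['frame'],cv2.COLOR_RGB2HSV)
m=cv2.inRange(h,(4,180,90),(18,255,255));cs,_=cv2.findContours(m,cv2.RETR_EXTERNAL,cv2.CHAIN_APPROX_NONE)
k=max(cs,key=cv2.contourArea);print(cv2.approxPolyDP(k,2.5,True)[:,0].tolist())
t=np.array(s['tcp_pos']);y=np.radians(7.);X=np.array([np.cos(y),np.sin(y),0]);Y=np.array([-np.sin(y),np.cos(y),0])
for n,x,z in [('top near',-.0165,.046),('top far',.0115,.046),('thin',.1015,.004),('near bottom',-.0165,0)]:
    c=t+X*x;c[2]=z;print(n,proj(w,c+Y*.017).round(),proj(w,c-Y*.017).round())
E
```

```text
time: 14.67
tcp_pos: [0.4498, 0.2086, 0.0335]
tool_rot: [[0.9, 0.119, 0.419], [0.108, -0.993, 0.05], [0.422, 0.0, -0.907]]
ft_force: [-0.0, 0.0, 0.9]
opening: 0.0321
gripper_force: 30.0
travel [-0.0005  0.0006  0.0015] rot [-0.002  0.009  0.008] at [0.4498 0.2086 0.0335] t 14.6667Traceback (most recent call last):
  File "<stdin>", line 5, in <module>
ValueError: max() iterable argument is empty
```

Run:
```python
from h import *
f=cv2.cvtColor(cv2.imread('pics/w6.png'),cv2.COLOR_BGR2HSV);print(f[180,275],f[260,275],f[298,275],f[115,260],f[120,120])
s=manip.read_state();w=cam('wrist');h=cv2.cvtColor(w['frame'],cv2.COLOR_RGB2HSV);save(w,'w7.png')
print(h[100:330:20,275].tolist())
t=np.array(s['tcp_pos']);y=np.radians(7.);X=np.array([np.cos(y),np.sin(y),0]);Y=np.array([-np.sin(y),np.cos(y),0])
for n,x,z in [('top near',-.0165,.046),('top far',.0115,.046),('thin',.1015,.004),('near bottom',-.0165,0)]:
    c=t+X*x;c[2]=z;print(n,proj(w,c+Y*.017).round(),proj(w,c-Y*.017).round())
m=cv2.inRange(h,(8,130,130),(20,255,255));m[:,:215]=0;m[:,345:]=0
for r in range(60,330,6):
    x=np.where(m[r])[0]
    if len(x): print(r,x.min(),x.max(),len(x),end=' | ')
```

```text
[ 18 149 247] [ 21 141 247] [ 11 180 213] [ 17 123 243] [ 15 131 235]
[[17, 153, 247], [18, 152, 247], [18, 152, 247], [17, 153, 247], [18, 152, 247], [18, 152, 247], [18, 151, 247], [22, 136, 247], [23, 129, 247], [24, 127, 247], [70, 154, 114], [71, 157, 114]]
top near [240. 302.] [314. 302.]
top far [240. 241.] [313. 241.]
thin [249.  96.] [304.  96.]
near bottom [248. 291.] [306. 291.]
96 246 301 56 | 102 245 301 57 | 108 245 301 57 | 114 245 301 57 | 120 245 302 58 | 126 245 302 58 | 132 245 302 58 | 138 245 303 59 | 144 245 303 59 | 150 245 303 59 | 156 245 304 60 | 162 245 304 60 | 168 245 304 60 | 174 246 305 60 | 180 244 303 60 | 186 244 304 61 | 192 244 306 63 | 198 244 306 63 | 204 244 306 63 | 210 244 306 63 | 216 244 307 64 | 222 244 307 64 | 228 244 311 68 | 234 240 313 5 | 240 240 313 4 | 246 240 313 4 | 252 240 314 5 | 258 240 314 4 | 264 241 313 4 | 270 241 313 4 | 276 241 313 6 | 282 241 313 18 | 288 241 313 73 |
```

```bash
python3 -m pendant '[{"claw":0.025,"travel":[0.0054,0,0.0025],"delta_rot":[0,0,0]},{"claw":0.025,"travel":[0.0136,0,0.0063],"delta_rot":[0,0,0]},{"claw":0.025,"travel":[0.0226,0,0.0105],"delta_rot":[0,0,0]},{"claw":0.025,"travel":[0.0317,0,0.0148],"delta_rot":[0,0,0]},{"claw":0.025,"travel":[0.0408,0,0.019],"delta_rot":[0,0,0]},{"claw":0.025,"travel":[0.0498,0,0.0232],"delta_rot":[0,0,0]},{"claw":0.025,"travel":[0.0544,0,0.0253],"delta_rot":[0,0,0]},{"claw":0.025,"travel":[0.0544,0,0.0253],"delta_rot":[0,0,0]}]'
python3 -m pendant '[{"claw":0.025,"travel":[0.0045,0,0.0021],"delta_rot":[0,0,0]},{"claw":0.025,"travel":[0.0091,0,0.0042],"delta_rot":[0,0,0]},{"claw":0.025,"travel":[0.0091,0,0.0042],"delta_rot":[0,0,0]}]'
```

```text
time: 15.43
tcp_pos: [0.5106, 0.2158, 0.0337]
tool_rot: [[0.9, 0.119, 0.42], [0.108, -0.993, 0.05], [0.423, -0.0, -0.906]]
ft_force: [1.0, 0.2, -0.5]
opening: 0.0319
gripper_force: 29.9
time: 15.68
tcp_pos: [0.5199, 0.217, 0.0337]
tool_rot: [[0.9, 0.119, 0.419], [0.108, -0.993, 0.05], [0.422, 0.0, -0.906]]
ft_force: [0.5, 0.0, -1.3]
opening: 0.0322
gripper_force: 30.0
```

```bash
for i in 1 2 3 ; do :; done; python3 -m pendant '[{"claw":0.025,"travel":[0.0027,0,0.0013],"delta_rot":[0,0,0]},{"claw":0.025,"travel":[0.0054,0,0.0025],"delta_rot":[0,0,0]},{"claw":0.025,"travel":[0.0054,0,0.0025],"delta_rot":[0,0,0]}]'
python3 -m pendant '[{"claw":0.025,"travel":[0.0027,0,0.0013],"delta_rot":[0,0,0]},{"claw":0.025,"travel":[0.0054,0,0.0025],"delta_rot":[0,0,0]},{"claw":0.025,"travel":[0.0054,0,0.0025],"delta_rot":[0,0,0]}]'
```

```text
time: 15.93
tcp_pos: [0.5256, 0.2177, 0.0338]
tool_rot: [[0.9, 0.119, 0.419], [0.108, -0.993, 0.05], [0.422, 0.0, -0.906]]
ft_force: [-2.0, -0.5, -0.3]
opening: 0.0321
gripper_force: 30.0
time: 16.18
tcp_pos: [0.5313, 0.2184, 0.0336]
tool_rot: [[0.9, 0.119, 0.419], [0.108, -0.993, 0.05], [0.422, 0.0, -0.907]]
ft_force: [-2.6, 0.1, -0.7]
opening: 0.0322
gripper_force: 29.9
```

```bash
python3 -m pendant '[{"claw":0.025,"travel":[0.0027,0,0.0013],"delta_rot":[0,0,0]},{"claw":0.025,"travel":[0.0054,0,0.0025],"delta_rot":[0,0,0]},{"claw":0.025,"travel":[0.0082,0,0.0038],"delta_rot":[0,0,0]},{"claw":0.025,"travel":[0.0082,0,0.0038],"delta_rot":[0,0,0]}]'
python3 -m pendant '[{"claw":0.025,"travel":[0.0018,0,0.0008],"delta_rot":[0,0,0]},{"claw":0.025,"travel":[0.0036,0,0.0017],"delta_rot":[0,0,0]},{"claw":0.025,"travel":[0.0036,0,0.0017],"delta_rot":[0,0,0]}]'
```

```text
time: 16.52
tcp_pos: [0.5367, 0.219, 0.0313]
tool_rot: [[0.904, 0.119, 0.41], [0.109, -0.993, 0.048], [0.413, 0.001, -0.911]]
ft_force: [-14.2, -2.6, -0.7]
opening: 0.0317
gripper_force: 30.0
time: 16.77
tcp_pos: [0.5393, 0.2193, 0.0304]
tool_rot: [[0.905, 0.119, 0.408], [0.109, -0.993, 0.048], [0.41, 0.001, -0.912]]
ft_force: [-19.2, -2.5, 0.2]
opening: 0.0323
gripper_force: 30.0
```

Run:
```python
from h import *
w=cam('wrist');save(w,'w8.png');a=cam('side');save(a,'side8.png');b=cam('scene');save(b,'scene8.png')
f=w['frame'][:,:,::-1]
A=cv2.resize(f[20:320,200:360],(320,600),interpolation=cv2.INTER_CUBIC)
B=cv2.resize(f[0:240,0:560],(480,206))
C=cv2.resize(a['frame'][100:220,200:392,::-1],(480,300),interpolation=cv2.INTER_CUBIC)
im=np.zeros((600,800,3),np.uint8);im[:,:320]=A;im[:206,320:]=B;im[206:506,320:]=C;cv2.imwrite('pics/c8.png',im)
s=manip.read_state();print(s['tcp_pos'],s['ft_force'])
```

```text
[0.5393 0.2193 0.0304] [-18.8908  -1.6349   0.0125]
```

View pics/c8.png

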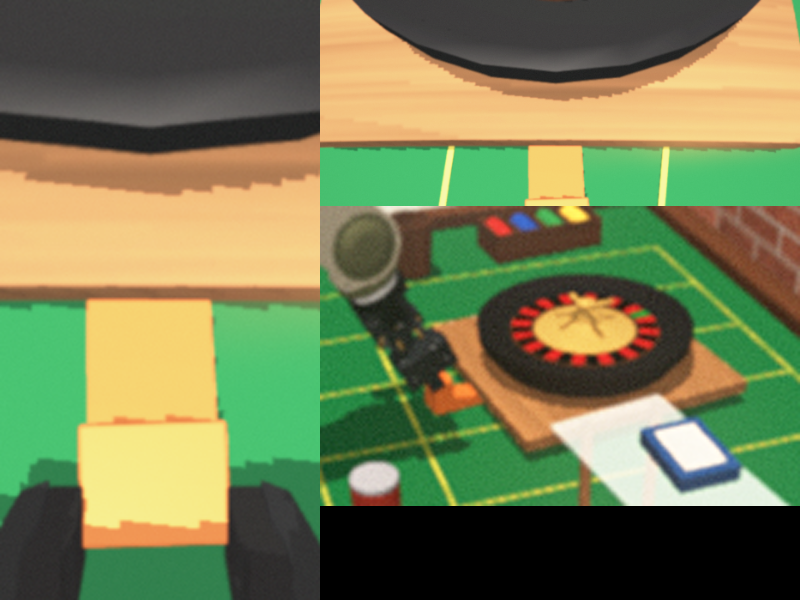

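The wedge is under the edge: board lower edge at about wrist row 170, block far top at row 232, block near top at row 283. I check the tilt through image shift at the board's corners, before against now.

Run:
```python
from h import *
w=cam('wrist');print('ramp at edge',onz(w,(275,170),.0125),'blk far top',onz(w,(277,231.5),.046),'near top',onz(w,(277,283),.046))
X=np.array([.993,.118,0]);Y=np.array([-.118,.993,0]);E=np.array([.592,.2236,0])
for n in('scene','side'):
    c=cam(n);g0=cv2.cvtColor(cv2.imread(f'pics/{n}.png'),cv2.COLOR_BGR2GRAY);g1=cv2.cvtColor(cv2.imread(f'pics/{n}8.png'),cv2.COLOR_BGR2GRAY)
    pts=[];pred=[]
    for x,y,z in [(0,-.165,.0265),(.33,-.165,.035),(.33,.165,.035),(.17,0,.11),(.17,-.148,.06),(.022,0,.06),(.04,-.06,.06),(.9,0,0),(.3,-.3,0)]:
        P=E+x*X+y*Y+[0,0,z];u=proj(c,P);pts.append(u)
        th=.027 if x<.4 and y>-.2 else 0; pv=np.array([.185,z-.01]);dx,dz=x-.185,z-.008
        # rotation raising the front: front (dx<0) goes up
        Q=P+X*(dz*th)+np.array([0,0,-dx*th]);pred.append(proj(c,Q)-u)
    p0=np.array(pts,np.float32).reshape(-1,1,2)
    p1,st,er=cv2.calcOpticalFlowPyrLK(g0,g1,p0,None,winSize=(19,19),maxLevel=0,criteria=(3,100,.001))
    for u,a,b,e in zip(p0[:,0],(p1-p0)[:,0],pred,er): print(n,u.round(),'flow',a.round(2),'full level pred',b.round(2))
```

```text
ramp at edge [0.5905 0.2265 0.0125] blk far top [0.5551 0.2212 0.046 ] near top [0.532  0.2184 0.046 ]
scene [289. 193.] flow [ 0.29 -0.59] full level pred [ 0.23 -0.81]
scene [392. 178.] flow [-0.3   0.15] full level pred [-0.08  0.61]
scene [366.  98.] flow [-0.2   0.07] full level pred [-0.01  0.72]
scene [335. 127.] flow [ 0.68 -0.08] full level pred [ 0.87 -0.18]
scene [343. 176.] flow [ 0.15 -0.06] full level pred [ 0.46 -0.13]
scene [288. 142.] flow [ 0.46 -1.1 ] full level pred [ 0.49 -0.86]
scene [297. 157.] flow [ 0.79 -0.57] full level pred [ 0.51 -0.75]
scene [525. 125.] flow [0.02 0.05] full level pred [0. 0.]
scene [392. 222.] flow [-11.28  39.69] full level pred [0. 0.]
side [283. 195.] flow [ 0.16 -1.01] full level pred [ 0.15 -1.38]
side [371. 169.] flow [-0.35  0.38] full level pred [0.03 0.95]
side [321. 130.] flow [0.1  0.31] full level pred [0.1  0.87]
side [307. 138.] flow [ 0.62 -0.12] full level pred [ 0.72 -0.27]
side [328. 171.] flow [0.06 0.03] full level pred [ 0.38 -0.21]
side [267. 160.] flow [ 0.29 -0.97] full level pred [ 0.36 -1.24]
side [280. 167.] flow [ 0.26 -0.83] full level pred [ 0.39 -1.14]
side [457. 128.] flow [0.04 0.02] full level pred [0. 0.]
side [388. 200.] flow [ 0.1  -0.02] full level pred [0. 0.]
```

```bash
cat > flow.py <<'E'
from h import *
X=np.array([.993,.118,0]);Y=np.array([-.118,.993,0]);E=np.array([.592,.2236,0])
for n in('scene','side'):
    g0=cv2.cvtColor(cv2.imread(f'pics/{n}.png'),cv2.COLOR_BGR2GRAY)
    fs=[];pr=[]
    cs=[cam(n) for _ in range(2)];g1=np.mean([cv2.cvtColor(c['frame'],cv2.COLOR_RGB2GRAY) for c in cs],0).astype(np.uint8);c=cs[0]
    for x,y,z in [(0,-.165,.0265),(0,-.12,.0265),(.022,0,.06),(.04,-.06,.06),(.17,0,.11)]:
        P=E+x*X+y*Y+[0,0,z];u=proj(c,P);th=.027;dx,dz=x-.185,z-.008
        pr.append(proj(c,P+X*(dz*th)+np.array([0,0,-dx*th]))-u);fs.append(u)
    p0=np.array(fs,np.float32).reshape(-1,1,2);p1,_,_=cv2.calcOpticalFlowPyrLK(g0,g1,p0,None,winSize=(21,21),maxLevel=0,criteria=(3,100,.001))
    f=(p1-p0)[:,0];pr=np.array(pr);print(n,'fractions',((f*pr).sum(1)/(pr**2).sum(1)).round(2),'all',((f*pr).sum()/(pr**2).sum()).round(3))
s=manip.read_state();print(s['tcp_pos'],s['ft_force'],s['ft_torque'])
E
python3 -m pendant '[{"claw":0.025,"travel":[0.0014,0,0.0006],"delta_rot":[0,0,0]},{"claw":0.025,"travel":[0.0027,0,0.0013],"delta_rot":[0,0,0]},{"claw":0.025,"travel":[0.0027,0,0.0013],"delta_rot":[0,0,0]}]'; python3 flow.py
```

```text
time: 17.32
tcp_pos: [0.5414, 0.2196, 0.0298]
tool_rot: [[0.906, 0.12, 0.406], [0.11, -0.993, 0.047], [0.408, 0.002, -0.913]]
ft_force: [-22.3, -1.4, 0.4]
opening: 0.0326
gripper_force: 30.1
scene fractions [0.74 0.26 1.25 0.99 0.69] all 0.816
side fractions [0.67 0.54 0.78 0.74 0.75] all 0.682
[0.5414 0.2196 0.0298] [-21.936   -2.6684  -0.6668] [-0.3115  3.384   0.128 ]
```

Run:
```python
from h import *
w=cam('wrist');save(w,'w9.png');s=manip.read_state()
for nm in('w7','w8','w9'):
    g=cv2.imread(f'pics/{nm}.png').astype(float)[:,265:290].mean(1)
    d=np.abs(np.diff(g,axis=0)).sum(1);r=[i for i in range(90,340) if d[i]>12 and d[i]==d[i-2:i+3].max()];print(nm,[(i,int(d[i])) for i in r])
```

```text
w7 [(229, 43), (283, 52), (290, 80)]
w8 [(96, 118), (116, 59), (162, 101), (169, 108), (231, 58), (281, 50), (292, 93), (327, 91), (335, 93)]
w9 [(100, 119), (119, 55), (166, 107), (172, 120), (232, 63), (281, 49), (293, 94), (331, 94), (339, 94)]
```

```bash
python3 -m pendant '[{"claw":0.025,"travel":[0.0014,0,0.0006],"delta_rot":[0,0,0]},{"claw":0.025,"travel":[0.0027,0,0.0013],"delta_rot":[0,0,0]},{"claw":0.025,"travel":[0.0027,0,0.0013],"delta_rot":[0,0,0]}]'; python3 flow.py;python3 - <<'E'
from h import *
w=cam('wrist');save(w,'w10.png')
for nm in('w9','w10'):
    g=cv2.imread(f'pics/{nm}.png').astype(float)[:,265:290].mean(1)
    d=np.abs(np.diff(g,axis=0)).sum(1);r=[i for i in range(90,340) if d[i]>12 and d[i]==d[i-2:i+3].max()];print(nm,[(i,int(d[i])) for i in r])
E
```

```text
time: 17.82
tcp_pos: [0.5435, 0.2199, 0.0293]
tool_rot: [[0.907, 0.119, 0.404], [0.11, -0.993, 0.047], [0.406, 0.002, -0.914]]
ft_force: [-25.9, -3.1, 2.0]
opening: 0.0326
gripper_force: 30.2
scene fractions [0.73 0.25 1.23 1.01 0.69] all 0.812
side fractions [0.68 0.54 0.79 0.74 0.75] all 0.686
[0.5435 0.2199 0.0293] [-24.2864  -2.1231   1.4903] [-0.2871  3.8826  0.0624]
w9 [(100, 119), (119, 55), (166, 107), (172, 120), (232, 63), (281, 49), (293, 94), (331, 94), (339, 94)]
w10 [(92, 81), (104, 133), (123, 54), (170, 110), (176, 106), (234, 62), (281, 45), (295, 92), (335, 94)]
```

Run:
```python
from h import *
X=np.array([.993,.118,0]);Y=np.array([-.118,.993,0]);E=np.array([.592,.2236,0])
for n in('scene','side'):
    cs=[cam(n) for _ in range(3)];g1=np.mean([cv2.cvtColor(c['frame'],cv2.COLOR_RGB2GRAY) for c in cs],0).astype(np.uint8);c=cs[0]
    for ref in (n,n+'8'):
        g0=cv2.cvtColor(cv2.imread(f'pics/{ref}.png'),cv2.COLOR_BGR2GRAY)
        out=[]
        for lab,L in [('front',[(0,-.165,.0265),(.022,0,.06),(.04,-.06,.06)]),('turret/wheel',[(.17,0,.11),(.12,-.05,.07),(.22,-.05,.07)]),('rear',[(.33,-.165,.03),(.33,-.1,.03),(.318,-.02,.06)])]:
            P=[E+x*X+y*Y+[0,0,z] for x,y,z in L];u=np.array([proj(c,p) for p in P])
            pr=np.array([proj(c,p+X*((z-.008)*.027)-np.array([0,0,(x-.185)*.027]))-q for p,q,(x,y,z) in zip(P,u,L)])
            p0=u.astype(np.float32).reshape(-1,1,2);p1,_,_=cv2.calcOpticalFlowPyrLK(g0,g1,p0,None,winSize=(25,25),maxLevel=0,criteria=(3,100,.001));f=(p1-p0)[:,0]
            out.append((lab,float(((f*pr).sum()/(pr**2).sum()).round(3))))
        print(ref,out)
w=cam('wrist')
print('edge up/low',onz(w,(277,170),.0315),onz(w,(277,176),.0135),'blk far',onz(w,(277,234),.046))
```

```text
scene [('front', 0.812), ('turret/wheel', 0.744), ('rear', 0.192)]
scene8 [('front', -0.011), ('turret/wheel', 0.004), ('rear', 0.006)]
side [('front', 0.683), ('turret/wheel', 0.74), ('rear', 0.48)]
side8 [('front', -0.003), ('turret/wheel', -0.009), ('rear', -0.001)]
edge up/low [0.5905 0.2255 0.0315] [0.591  0.2256 0.0135] blk far [0.5582 0.2217 0.046 ]
```

```bash
python3 -m pendant '[{"claw":0.06,"travel":[0,0,0],"delta_rot":[0,0,0]},{"claw":0.06,"travel":[0,0,0],"delta_rot":[0,0,0]},{"claw":0.06,"travel":[0,0,0],"delta_rot":[0,0,0]},{"claw":0.06,"travel":[0,0,0],"delta_rot":[0,0,0]},{"claw":0.06,"travel":[0,0,0],"delta_rot":[0,0,0]}]'; python3 flow.py;python3 - <<'E'
from h import *
w=cam('wrist');save(w,'w11.png')
g=w['frame'].astype(float)[:,265:290].mean(1)
d=np.abs(np.diff(g,axis=0)).sum(1);r=[i for i in range(90,340) if d[i]>12 and d[i]==d[i-2:i+3].max()];print([(i,int(d[i])) for i in r])
print(onz(w,(277,r[2]),.0315))
E
```

```text
time: 18.83
tcp_pos: [0.5505, 0.2206, 0.0339]
tool_rot: [[0.9, 0.119, 0.42], [0.108, -0.993, 0.05], [0.423, 0.0, -0.906]]
ft_force: [-0.3, -0.3, -0.5]
opening: 0.0597
gripper_force: 0.0
scene fractions [0.73 0.25 1.26 1.   0.69] all 0.816
side fractions [0.67 0.53 0.78 0.74 0.74] all 0.681
[0.5501 0.2206 0.0337] [0.1387 0.4276 0.1667] [ 0.0209  0.2589 -0.0222]
[(111, 94), (122, 115), (138, 53), (185, 113), (189, 107), (244, 28), (248, 68), (282, 44), (298, 46), (303, 44), (308, 92)]
[0.6152 0.2284 0.0315]
```

```bash
python3 -m pendant '[{"claw":0.06,"travel":[-0.006,0,-0.0028],"delta_rot":[0,0,0]},{"claw":0.06,"travel":[-0.006,0,-0.0028],"delta_rot":[0,0,0]},{"claw":0.025,"travel":[-0.006,0,-0.0028],"delta_rot":[0,0,0]},{"claw":0.025,"travel":[-0.006,0,-0.0028],"delta_rot":[0,0,0]},{"claw":0.025,"travel":[-0.006,0,-0.0028],"delta_rot":[0,0,0]},{"claw":0.025,"travel":[-0.006,0,-0.0028],"delta_rot":[0,0,0]},{"claw":0.025,"travel":[-0.006,0,-0.0028],"delta_rot":[0,0,0]},{"claw":0.025,"travel":[-0.006,0,-0.0028],"delta_rot":[0,0,0]}]'
python3 -m pendant '[{"claw":0.025,"travel":[0.0018,0,0.0008],"delta_rot":[0,0,0]},{"claw":0.025,"travel":[0.0036,0,0.0017],"delta_rot":[0,0,0]},{"claw":0.025,"travel":[0.0045,0,0.0021],"delta_rot":[0,0,0]},{"claw":0.025,"travel":[0.0045,0,0.0021],"delta_rot":[0,0,0]}]'; python3 flow.py
```

```text
time: 19.75
tcp_pos: [0.5435, 0.2198, 0.0342]
tool_rot: [[0.9, 0.119, 0.419], [0.108, -0.993, 0.05], [0.422, 0.0, -0.906]]
ft_force: [-6.0, -1.3, 10.4]
opening: 0.0251
gripper_force: 6.7
time: 20.08
tcp_pos: [0.5443, 0.22, 0.0334]
tool_rot: [[0.904, 0.12, 0.411], [0.11, -0.993, 0.048], [0.414, 0.002, -0.91]]
ft_force: [-36.3, -9.1, 35.6]
opening: 0.0252
gripper_force: 23.9
scene fractions [0.73 0.25 1.27 1.   0.69] all 0.819
side fractions [0.67 0.55 0.78 0.73 0.73] all 0.683
[0.5442 0.22   0.0335] [-36.3415  -8.364   35.2317] [-0.9618  3.5333 -0.2113]
```

```bash
python3 -m pendant '[{"claw":0.06,"travel":[-0.0045,0,-0.0021],"delta_rot":[0,0,0]},{"claw":0.06,"travel":[-0.0045,0,-0.0021],"delta_rot":[0,0,0]},{"claw":0.06,"travel":[-0.0045,0,-0.0021],"delta_rot":[0,0,0]},{"claw":0.06,"travel":[-0.0045,0,-0.0021],"delta_rot":[0,0,0]},{"claw":0.06,"travel":[-0.0045,0,-0.0021],"delta_rot":[0,0,0]}]'
python3 flow.py
python3 - <<'E'
from h import *
for i in range(1):
    w=cam('wrist');save(w,'w12.png')
for nm in('w11','w12'):
    im=cv2.imread(f'pics/{nm}.png');h=cv2.cvtColor(im,cv2.COLOR_BGR2HSV);m=cv2.inRange(h,(8,100,120),(34,255,255));m[:,:190]=0;m[:,370:]=0
    for r in range(170,345,8):
        x=np.where(m[r])[0];print(r,(x.min(),x.max(),len(x)) if len(x) else None,end=' | ')
    print()
E
```

```text
time: 20.7
tcp_pos: [0.5436, 0.2198, 0.0334]
tool_rot: [[0.9, 0.119, 0.419], [0.108, -0.993, 0.05], [0.422, 0.0, -0.907]]
ft_force: [-0.3, -1.1, -0.8]
opening: 0.0561
gripper_force: 0.0
scene fractions [0.74 0.26 1.25 1.   0.69] all 0.818
side fractions [0.68 0.54 0.8  0.74 0.75] all 0.69
[0.5434 0.2198 0.0334] [0.1513 0.0978 0.1954] [-0.0319  0.1713  0.0121]
170 (np.int64(190), np.int64(369), 180) | 178 (np.int64(190), np.int64(369), 180) | 186 (np.int64(190), np.int64(369), 180) | 194 (np.int64(244), np.int64(305), 62) | 202 (np.int64(244), np.int64(306), 63) | 210 (np.int64(244), np.int64(306), 63) | 218 (np.int64(244), np.int64(306), 63) | 226 (np.int64(244), np.int64(307), 64) | 234 (np.int64(244), np.int64(307), 64) | 242 (np.int64(244), np.int64(308), 65) | 250 (np.int64(240), np.int64(312), 73) | 258 (np.int64(240), np.int64(312), 73) | 266 (np.int64(240), np.int64(312), 73) | 274 (np.int64(239), np.int64(313), 75) | 282 (np.int64(240), np.int64(313), 74) | 290 (np.int64(240), np.int64(313), 74) | 298 (np.int64(240), np.int64(314), 75) | 306 (np.int64(240), np.int64(313), 74)
[... 161 characters left out ...]
 186 (np.int64(244), np.int64(305), 62) | 194 (np.int64(244), np.int64(306), 63) | 202 (np.int64(244), np.int64(306), 63) | 210 (np.int64(244), np.int64(307), 64) | 218 (np.int64(244), np.int64(307), 64) | 226 (np.int64(244), np.int64(308), 65) | 234 (np.int64(242), np.int64(312), 71) | 242 (np.int64(240), np.int64(312), 73) | 250 (np.int64(240), np.int64(313), 74) | 258 (np.int64(240), np.int64(313), 74) | 266 (np.int64(240), np.int64(313), 74) | 274 (np.int64(240), np.int64(314), 75) | 282 (np.int64(241), np.int64(313), 73) | 290 (np.int64(241), np.int64(314), 74) | 298 None | 306 None | 314 None | 322 None | 330 (np.int64(200), np.int64(236), 37) | 338 (np.int64(242), np.int64(304), 63) |
```

```bash
python3 -m pendant '[{"claw":0.07,"travel":[0,0,0],"delta_rot":[0,0,0]},{"claw":0.07,"travel":[0,0,0],"delta_rot":[0,0,0]},{"claw":0.07,"travel":[0,0,-0.01],"delta_rot":[0,0,0]},{"claw":0.07,"travel":[0,0,-0.03],"delta_rot":[0,0,0]},{"claw":0.07,"travel":[0,0,-0.06],"delta_rot":[0,0,0]},{"claw":0.07,"travel":[0,0,-0.09],"delta_rot":[0,0,0]},{"claw":0.07,"travel":[0,0,-0.1],"delta_rot":[0,0,0]},{"claw":0.07,"travel":[0,0,-0.1],"delta_rot":[0,0,0]}]'
python3 flow.py
python3 - <<'E'
from h import *
w=cam('wrist');save(w,'w13.png');im=cv2.cvtColor(w['frame'],cv2.COLOR_RGB2HSV)
g=w['frame'].astype(float)[:,270:285].mean(1);d=np.abs(np.diff(g,axis=0)).sum(1)
print([(i,int(d[i])) for i in range(60,330) if d[i]>14 and d[i]==d[i-2:i+3].max()])
m=cv2.inRange(im,(8,100,120),(34,255,255))
for r in range(120,330,8):
    x=np.where(m[r,150:420])[0]+150;print(r,(int(x.min()),int(x.max()),len(x)) if len(x) else None,end=' | ')
t=np.array([.5415,.2195,0]);y=np.radians(6.8);X=np.array([np.cos(y),np.sin(y),0]);Y=np.array([-np.sin(y),np.cos(y),0])
for n,x,z in [('top near',-.014,.046),('top far',.014,.046),('ramp start',.014,.02),('edge?',.05,.0135),('near bottom',-.014,0)]:
    c=t+X*x;c[2]=z;print(n,proj(w,c+Y*.017).round(),proj(w,c-Y*.017).round())
E
```

```text
time: 21.62
tcp_pos: [0.5018, 0.2152, 0.127]
tool_rot: [[0.898, 0.12, 0.423], [0.108, -0.993, 0.051], [0.426, -0.0, -0.905]]
ft_force: [-0.4, 0.0, -0.3]
opening: 0.0704
gripper_force: 0.0
scene fractions [0.73 0.24 1.25 1.01 0.69] all 0.814
side fractions [0.67 0.52 0.81 0.77 0.76] all 0.69
[0.5013 0.2147 0.1229] [-0.843   1.647   0.6841] [ 0.0203  0.196  -0.0316]
[(92, 84), (100, 135), (113, 79), (144, 117), (149, 101), (181, 22), (219, 110), (223, 101), (253, 49), (258, 119), (264, 137)]
120 (150, 419, 270) | 128 (150, 419, 270) | 136 (150, 419, 270) | 144 (150, 419, 270) | 152 (189, 367, 54) | 160 (192, 366, 48) | 168 (186, 361, 47) | 176 (185, 365, 47) | 184 (253, 364, 49) | 192 (187, 359, 50) | 200 (186, 363, 52) | 208 (180, 362, 53) | 216 (179, 361, 51) | 224 (258, 271, 14) | 232 (181, 360, 3) | 240 (180, 359, 3) | 248 (152, 358, 9) | 256 (173, 357, 51) | 264 (278, 355, 27) | 272 (349, 354, 6) | 280 (350, 419, 8) | 288 (350, 353, 4) | 296 (349, 352, 4) | 304 (348, 352, 5) | 312 (347, 351, 5) | 320 (346, 350, 5) | 328 (345, 350, 6) | top near [253. 223.] [301. 223.]
top far [253. 185.] [300. 185.]
ramp start [255. 191.] [298. 191.]
edge? [256. 149.] [297. 149.]
near bottom [257. 228.] [297. 228.]
```

```bash
python3 -c "
from h import *
goal([.4017,-.0303,.18],7.58,0)
c=cam('side');a=cam('scene')
for c,n in ((c,'side'),(a,'scene')):
    h=cv2.cvtColor(c['frame'],cv2.COLOR_RGB2HSV);u=proj(c,[.403,-.03,.09]);print(n,u)
    m=cv2.inRange(c['frame'],(120,120,120),(255,255,255))&cv2.inRange(h,(0,0,0),(180,45,255))
    k,l,st,ce=cv2.connectedComponentsWithStats(m)
    print([(ce[i].round(1),st[i,4],onz(c,ce[i],.09)) for i in range(1,k) if np.linalg.norm(ce[i]-u)<15 and st[i,4]>20])
"
```

```text
travel [-0.0923  0.2314 -0.1056] rot [ 0.03  -4.136 -0.121] at [0.5013 0.2146 0.1228] t 21.8667
side [221.0282 208.3221]
[(array([221.3, 208.2]), np.int32(213), array([ 0.4037, -0.0295,  0.09  ]))]
scene [219.3964 212.0321]
[(array([219.4, 210.9]), np.int32(253), array([ 0.4028, -0.0265,  0.09  ]))]
```

```bash
python3 -m pendant '[{"claw":0.088,"travel":[0,0,-0.02],"delta_rot":[0,-0.3,0]},{"claw":0.088,"travel":[-0.005,0.015,-0.045],"delta_rot":[0,-0.9,0]},{"claw":0.088,"travel":[-0.02,0.045,-0.065],"delta_rot":[0,-1.6,-0.03]},{"claw":0.088,"travel":[-0.035,0.08,-0.08],"delta_rot":[0.01,-2.3,-0.06]},{"claw":0.088,"travel":[-0.05,0.115,-0.09],"delta_rot":[0.02,-3,-0.09]},{"claw":0.088,"travel":[-0.064,0.15,-0.097],"delta_rot":[0.03,-3.6,-0.12]},{"claw":0.088,"travel":[-0.078,0.185,-0.102],"delta_rot":[0.03,-4.14,-0.12]},{"claw":0.088,"travel":[-0.087,0.215,-0.105],"delta_rot":[0.03,-4.14,-0.12]}]'
python3 -m pendant '[{"claw":0.088,"travel":[0,0,0],"delta_rot":[0,0,0]}]'
python3 -c "
from h import *
goal([.4012,-.0293,.14],7.58,0)
goal([.4012,-.0293,.0644],7.58,0)"
```

```text
time: 22.63
tcp_pos: [0.4046, -0.0155, 0.1825]
tool_rot: [[0.991, 0.131, -0.001], [0.131, -0.991, 0.001], [-0.001, -0.001, -1.0]]
ft_force: [0.2, 1.2, -0.1]
opening: 0.0875
gripper_force: 0.0
time: 22.72
tcp_pos: [0.4045, -0.0173, 0.1821]
tool_rot: [[0.992, 0.127, 0.0], [0.127, -0.992, -0.0], [0.0, 0.0, -1.0]]
ft_force: [-0.9, 0.3, -0.3]
opening: 0.0883
gripper_force: 0.0
travel [-0.0048  0.0115  0.0421] rot [ 0.002 -0.003 -0.046] at [ 0.4045 -0.0173  0.1821] t 22.7167
travel [-0.0048  0.0115  0.1177] rot [ 0.002 -0.003 -0.046] at [ 0.4045 -0.0173  0.1821] t 22.7167
```

```bash
python3 -m pendant '[{"claw":0.088,"travel":[-0.002,0.006,0.01],"delta_rot":[0,0,-0.04]},{"claw":0.088,"travel":[-0.0035,0.0115,0.03],"delta_rot":[0,0,-0.04]},{"claw":0.088,"travel":[-0.0035,0.0115,0.055],"delta_rot":[0,0,-0.04]},{"claw":0.088,"travel":[-0.0035,0.0115,0.08],"delta_rot":[0,0,-0.04]},{"claw":0.088,"travel":[-0.0035,0.0115,0.105],"delta_rot":[0,0,-0.04]},{"claw":0.088,"travel":[-0.0035,0.0115,0.1165],"delta_rot":[0,0,-0.04]},{"claw":0.088,"travel":[-0.0035,0.0115,0.1165],"delta_rot":[0,0,-0.04]},{"claw":0.045,"travel":[-0.0035,0.0115,0.1165],"delta_rot":[0,0,-0.04]}]'
python3 -m pendant '[{"claw":0.045,"travel":[0,0,0],"delta_rot":[0,0,0]},{"claw":0.045,"travel":[0,0,0],"delta_rot":[0,0,0]},{"claw":0.045,"travel":[0,0,0],"delta_rot":[0,0,0]},{"claw":0.045,"travel":[0,0,0],"delta_rot":[0,0,0]},{"claw":0.045,"travel":[0,0,0],"delta_rot":[0,0,0]},{"claw":0.045,"travel":[0,0,0],"delta_rot":[0,0,0]},{"claw":0.045,"travel":[0,0,0],"delta_rot":[0,0,0]}]'
```

```text
time: 23.38
tcp_pos: [0.4031, -0.0247, 0.0661]
tool_rot: [[0.991, 0.136, 0.001], [0.136, -0.991, 0.001], [0.001, -0.001, -1.0]]
ft_force: [-0.3, -0.3, 0.5]
opening: 0.0834
gripper_force: 0.0
time: 23.97
tcp_pos: [0.4036, -0.0254, 0.0667]
tool_rot: [[0.991, 0.136, 0.003], [0.136, -0.991, -0.0], [0.003, 0.001, -1.0]]
ft_force: [-0.2, -1.6, 5.6]
opening: 0.0528
gripper_force: 30.1
```

```bash
python3 -m pendant '[{"claw":0.045,"travel":[0,0,-0.012],"delta_rot":[0,0,0]},{"claw":0.045,"travel":[0,0.01,-0.03],"delta_rot":[0,0,0]},{"claw":0.045,"travel":[0,0.035,-0.045],"delta_rot":[0,0,0]},{"claw":0.045,"travel":[0,0.065,-0.05],"delta_rot":[0,0,0]},{"claw":0.045,"travel":[0,0.095,-0.05],"delta_rot":[0,0,0]},{"claw":0.045,"travel":[0.01,0.125,-0.05],"delta_rot":[0,0,0]},{"claw":0.045,"travel":[0.025,0.155,-0.05],"delta_rot":[0,0,0]},{"claw":0.045,"travel":[0.045,0.18,-0.05],"delta_rot":[0,0,0]}]'
python3 -m pendant '[{"claw":0.045,"travel":[0.02,0.02,0],"delta_rot":[0,0,0]},{"claw":0.045,"travel":[0.04,0.04,0],"delta_rot":[0,0,0]},{"claw":0.045,"travel":[0.055,0.05,0],"delta_rot":[0,0,0]},{"claw":0.045,"travel":[0.0633,0.0516,0],"delta_rot":[0,0,0]},{"claw":0.045,"travel":[0.0633,0.0516,0.005],"delta_rot":[0,0,0]},{"claw":0.045,"travel":[0.0633,0.0516,0.015],"delta_rot":[0,0,0]},{"claw":0.045,"travel":[0.0633,0.0516,0.025],"delta_rot":[0,0,0]},{"claw":0.045,"travel":[0.0633,0.0516,0.025],"delta_rot":[0,0,0]}]'
python3 -c "
from h import *
goal([.5424,-.2400,.0767],7.8,0)"
```

```text
time: 24.63
tcp_pos: [0.4717, -0.199, 0.1156]
tool_rot: [[0.991, 0.135, 0.0], [0.135, -0.991, 0.002], [0.0, -0.002, -1.0]]
ft_force: [-0.4, -0.5, -2.9]
opening: 0.0531
gripper_force: 30.1
time: 25.3
tcp_pos: [0.54, -0.2386, 0.0884]
tool_rot: [[0.991, 0.136, -0.003], [0.136, -0.991, 0.004], [-0.002, -0.004, -1.0]]
ft_force: [-0.8, -0.7, -4.5]
opening: 0.0532
gripper_force: 30.1
travel [0.0022 0.0017 0.0117] rot [-0.038  0.02   0.004] at [ 0.54   -0.2386  0.0884] t 25.3
```

```bash
python3 -m pendant '[{"claw":0.045,"travel":[0.001,0.001,0.003],"delta_rot":[0,0,0]},{"claw":0.045,"travel":[0.0018,0.0014,0.006],"delta_rot":[0,0,0]},{"claw":0.045,"travel":[0.0018,0.0014,0.009],"delta_rot":[0,0,0]},{"claw":0.045,"travel":[0.0018,0.0014,0.011],"delta_rot":[0,0,0]},{"claw":0.045,"travel":[0.0018,0.0014,0.0125],"delta_rot":[0,0,0]},{"claw":0.045,"travel":[0.0018,0.0014,0.0125],"delta_rot":[0,0,0]},{"claw":0.045,"travel":[0.0018,0.0014,0.0125],"delta_rot":[0,0,0]}]'
```

```text
time: 25.88
tcp_pos: [0.5439, -0.241, 0.079]
tool_rot: [[0.991, 0.136, 0.002], [0.136, -0.991, 0.0], [0.002, -0.0, -1.0]]
ft_force: [0.3, 0.2, -3.6]
opening: 0.0527
gripper_force: 30.1
```

```bash
python3 -m pendant '[{"claw":0.045,"travel":[-0.001,-0.0005,0.001],"delta_rot":[0,0,0]},{"claw":0.045,"travel":[-0.001,-0.0005,0.002],"delta_rot":[0,0,0]},{"claw":0.045,"travel":[-0.001,-0.0005,0.0025],"delta_rot":[0,0,0]},{"claw":0.045,"travel":[-0.001,-0.0005,0.0025],"delta_rot":[0,0,0]},{"claw":0.045,"travel":[-0.001,-0.0005,0.0025],"delta_rot":[0,0,0]}]'
```

```text
time: 26.3
tcp_pos: [0.543, -0.2407, 0.0768]
tool_rot: [[0.991, 0.136, 0.002], [0.136, -0.991, 0.0], [0.002, 0.0, -1.0]]
ft_force: [-0.3, 0.0, 0.9]
opening: 0.0529
gripper_force: 30.2
```

Contact with the rack floor, so I release the tin, rise and check.

```bash
python3 -m pendant '[{"claw":0.06,"travel":[0,0,0.0003],"delta_rot":[0,0,0]},{"claw":0.075,"travel":[0,0,0.0003],"delta_rot":[0,0,0]},{"claw":0.088,"travel":[0,0,0.0003],"delta_rot":[0,0,0]},{"claw":0.088,"travel":[0,0,0.0003],"delta_rot":[0,0,0]},{"claw":0.088,"travel":[0,0,0.0003],"delta_rot":[0,0,0]},{"claw":0.088,"travel":[0,0,0.0003],"delta_rot":[0,0,0]},{"claw":0.088,"travel":[-0.002,0,-0.01],"delta_rot":[0,0,0]},{"claw":0.088,"travel":[-0.004,0,-0.035],"delta_rot":[0,0,0]}]'
python3 -m pendant '[{"claw":0.088,"travel":[0,0,-0.03],"delta_rot":[0,0,0]},{"claw":0.088,"travel":[-0.01,0,-0.065],"delta_rot":[0,0,0]},{"claw":0.088,"travel":[-0.04,0,-0.1],"delta_rot":[0,0,0]},{"claw":0.088,"travel":[-0.075,0,-0.13],"delta_rot":[0,0,0]},{"claw":0.088,"travel":[-0.11,0,-0.15],"delta_rot":[0,0,0]},{"claw":0.088,"travel":[-0.11,0,-0.15],"delta_rot":[0,0,0]},{"claw":0.088,"travel":[-0.11,0,-0.15],"delta_rot":[0,0,0]}]'
python3 flow.py
python3 - <<'E'
from h import *
for n in('side','scene'):
    c=cam(n);h=cv2.cvtColor(c['frame'],cv2.COLOR_RGB2HSV);u=proj(c,[.5425,-.2405,.1])
    for lab,f in (('now',c['frame']),('start',cv2.imread(f'pics/{n}.png')[:,:,::-1].copy())):
        h=cv2.cvtColor(f,cv2.COLOR_RGB2HSV);m=cv2.inRange(f,(120,120,120),(255,255,255))&cv2.inRange(h,(0,0,0),(180,45,255))
        k,l,st,ce=cv2.connectedComponentsWithStats(m)
        print(n,lab,[(ce[i].round(1),st[i,4],onz(c,ce[i],.1)) for i in range(1,k) if np.linalg.norm(ce[i]-u)<12 and st[i,4]>20])
w=cam('wrist');f=w['frame'];h=cv2.cvtColor(f,cv2.COLOR_RGB2HSV);u=proj(w,[.5425,-.2405,.1]);m=cv2.inRange(f,(110,110,110),(255,255,255))&cv2.inRange(h,(0,0,0),(180,45,255))
k,l,st,ce=cv2.connectedComponentsWithStats(m);print(u,[(ce[i].round(1),st[i,4],onz(w,ce[i],.1)) for i in range(1,k) if np.linalg.norm(ce[i]-u)<25 and st[i,4]>50])
E
```

```text
time: 26.97
tcp_pos: [0.5374, -0.2403, 0.1096]
tool_rot: [[0.991, 0.136, -0.003], [0.136, -0.991, 0.004], [-0.002, -0.004, -1.0]]
ft_force: [0.4, 0.2, -1.2]
opening: 0.0881
gripper_force: 0.0
time: 27.55
tcp_pos: [0.4286, -0.2568, 0.2637]
tool_rot: [[0.991, 0.134, 0.005], [0.134, -0.991, -0.003], [0.005, 0.003, -1.0]]
ft_force: [0.5, -0.3, 0.3]
opening: 0.0877
gripper_force: 0.0
scene fractions [0.87 0.31 1.19 0.92 0.66] all 0.813
side fractions [  0.69  -1.81  -2.12 -31.98   0.81] all -6.851
[ 0.4301 -0.2558  0.2601] [ 0.3968 -0.9457 -0.5048] [0.0097 0.0222 0.0013]
side now [(array([298.6, 244.7]), np.int32(275), array([ 0.5426, -0.2455,  0.1   ]))]
side start [(array([297.4, 243.1]), np.int32(272), array([ 0.5417, -0.2393,  0.1   ]))]
scene now [(array([270.9, 280.3]), np.int32(300), array([ 0.542 , -0.2415,  0.1   ]))]
scene start [(array([270.6, 278.1]), np.int32(306), array([ 0.5415, -0.2356,  0.1   ]))]
[277.5822  53.2518] [(array([279.2,  53. ]), np.int32(3258), array([ 0.5429, -0.2418,  0.1   ]))]
```

```bash
python3 -c "
from station import manip
print(manip.finish_job())"
```

```text
the job is handed in; nothing more can be done
None
```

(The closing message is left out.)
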